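# Open a snap-shut connection box with a pry knife and lay in its mounting plate

### The arm

A 7-joint arm with a two-finger parallel gripper is mounted at the origin on the work surface. World frame = base frame: x ahead of the robot, y to its left, z up, the work surface at z = 0. Lengths are in mm, angles in rad, forces in N, time in s.
With the tool pointing down it reaches from about 400 to 750 mm from the base axis. Payload 19.5 kg.
Tool frame: the origin (TCP) lies at the very end of the fingers, on their centre line; the grasp point (between the pads) lies behind it (hold_point_z is the x of the grasp point in the tool frame, in mm); x points along the fingers, y is the direction in which the jaws open and shut, and the axes are right-handed (so a half turn about x gives the same grasp; the last joint's range is limited). The gripper opens to 85 mm and grips with 20 to 120 N. Pads are 22 mm wide; open, the fingers measure 114 mm over their backs; the gripper's body (76 mm by 85 mm) begins 54 mm behind the grasp point. The pads swing forward as they close: fully open they stand 13 mm farther back than shut.
Start: joints at [-1.348, 0.707, -0.028, 1.485, 0.022, 0.951, -0.075], TCP at [150.475, 554.934, 231.268] pointing down, gripper open.
Joint ranges: [-2.71, 2.71], [-0.32, 2.16], [-1.57, 1.52], [0, 2.45], [-1.46, 4.6], [0, 2.02], [-2.83, 2.83]. Speed limits (rad/s): [1.89, 1.89, 2.57, 2.57, 3.01, 3.01, 3.01].

### API

Orientations are given as a rotation vector (axis times angle).
In Python, from bench import state, grab_frame, camera_info, job_done, boxes_of, tip_of, hold_point_z gives the robot as it stands.
- The arm moves only by the tool send_rows, never from a script. Its argument "rows" is a list that holds one entry, the list of rows, each a list of 5 numbers: the shift along the tool's x, y, z in m, then the turn about the tool's x in rad, then the closure in counts, from 0 (fully open) to 255 (shut). In form: [[[dx, dy, dz, spin, claw], ...]]. A call has exactly 10 rows; each row shifts and turns the commanded pose from where the row before left it, along the tool's axes as they then stand; what a row does not reach is not made up. A row lasts 1/8 s, in which the tool goes at most 62.5 mm and 10.7 degrees, less where a joint would pass 70% of its speed; a pose out of reach is approached as far as the arm can. A call with a gripper value outside its range is refused whole. The fingers move at their own pace and stop on an object; the grip force is fixed at half the most. Time passes only in rows, so rows that do not move let the fingers close, or fill a call up. It gives the time, the measured TCP pose, the force and the opening at its end, in the units of the state.
- state(): the state, without advancing time (a new reading comes with each control period).
- grab_frame(name): name is "scene" or "top"; returns the picture (420x560x3 uint8, red, green, blue); there is no depth.
- camera_info(name): a dict with "camera_matrix" (3x3 intrinsics, pixels), "R" (3x3) and "t" (3): a world point X has camera coordinates R X + t. Camera axes: x right, y down, z forward; pixel columns grow to the right and rows downward; lengths in mm; the calibration is good to about 2 mm. A picture is of the moment at which its call begins. camera_info takes no time and is no camera call.
- job_done(): hands the job in, once; it reports no verdict.
Trained networks look in the newest picture that a camera, given by its name, has taken for a name from the list of things; names that differ only in an ending like _2 or _b are one class to them, and where a whole thing is asked for, a point or a joint stands for the part that bears it (a point fixed in the world has none). Each returns a list of dicts, best first, with "score" (0 to 1); they miss things now and then, are a little off and sometimes report something else, mostly with a low value. They report only what shows in the picture. A call takes as long as a camera call. They do not tell look-alikes from the thing itself.
- boxes_of(camera, query): "rect" ([left, top, right, bottom] in pixels, round what is visible of it).
- tip_of(camera, query): "centre" ([column, row] in pixels: a listed point, or the origin of a listed thing).
The state is a dict: "time_s": time; "q": joint angles; "dq": joint speeds; "tau": joint torques, N m; "eef_pos": TCP position; "tcp_rot": TCP orientation; "contact_force": force on the tool from outside, world axes, zero at the start; "wrist_torque": the same for the moment, N m; "gripper_width": finger opening in mm.
Only numpy, scipy, OpenCV 4.12 (cv2) and the standard library are available. Lean on these libraries where they do the work, as an engineer would, in place of code of your own. Each camera call takes 0.05 s, during which the arm holds its last target.

### The job

Get the connection box ready for wiring: put the blade of the orange-handled pry knife into the slot at the box's front, without ramming the brittle plastic, and lever the snapped-shut cover open with it (do not force the catch with the fingers), swing the cover back past upright and lay the knife flat on the bench. Then lay the steel mounting plate with its terminal blocks into the box, notch over the brass locating pin, flat on its four bosses, and let go. Leave everything else on the bench where it is.

Things in the scene. Friction and masses are not known exactly. Their poses are not given: they have to be found in the camera images.
- box: Grey plastic connection box 140 x 180 mm (x, y), rim 100 mm above the bench, walls 4 mm, fixed on a dark brown board (190 x 260 x 18 mm) that cannot move. Origin on the bench under the box's centre, z up. Front wall outer face at x = -70 mm, hinged side at x = +70 mm. Cable glands stand out 22 mm on both y sides. The inside is 132 x 172 mm.
- slot (a point): Centre of the mouth of the pry slot in the top of the front wall (box frame -70, 0, 96.5 mm), between two small orange marks. Axes as the box: the blade enters along +x. 40 mm wide (y), 7 mm high: the sill is the 4 mm wall's top 3.5 mm below this point, the ceiling the cover's underside 3.5 mm above. Behind the wall there is free space below the cover.
- bosses (a point): Middle of the seat for the plate inside the box: centre of the plane of the four boss tops (box frame 0, 0, 34 mm; 66 mm below the rim). Bosses 12 mm thick at x = +-33, y = +-52 mm. Axes as the box. The seated plate's origin comes here.
- pin (a point): On the axis of the upright brass locating pin, at boss-top height (box frame 0, 54, 34 mm). The pin is 7 mm thick; its straight part ends 8 mm above the boss tops, then a cone tapers it for 6 mm more. Axes as the box.
- hinge (a point): Middle of the cover's hinge axis (box frame 70, 0, 100 mm); the axis runs along y. Axes as the box, fixed.
- cover (a joint): Angle of the cream-white cover, rad: 0 shut, grows opening, stop at 1.92. Cover 140 x 180 x 12 mm, 140 g, slippery, flush with the box; the hinge axis lies in the plane of its underside. Two snap noses hold its front edge with about 12 N and let go when that edge has risen about 5 mm (0.04 rad). The hinge is stiff: once off the catch the cover stays where it is left.
- cover_edge (a point): Middle of the cover's lower front edge, 140 mm from the hinge axis. Axes turn with the cover: x from this edge to the hinge, z out of its outer face.
- rib (a point): Middle of the front face of a stiffening rib across the cover's underside (70 mm long, 8 mm deep, 31 mm behind the front edge, 109 mm from the hinge axis). A blade pushed level through the slot stops on it. Axes as the cover.
- opener: Pry knife on the bench, 140 g: orange handle 88 x 24 x 24 mm with flat sides, stiff steel blade 20 x 2.5 mm. Origin on the handle's underside below the grip, near the centre of mass; x along the handle to the blade, z up. Handle x = -65 to +23, z = 0 to 24 mm; blade to x = 110 mm. It is bent where it leaves the handle (x = 23, z = 12), each time otherwise: tip up to 10 mm above or below z = 12.
- plate: Steel mounting plate 90 x 130 x 3 mm (x, y, z) on the bench, 260 g. Origin: centre of its underside, z up. A notch 10 mm wide (x -5 to +5) is cut in the middle of the +y end, from y = 65 to its bottom at y = 48.5 mm. Rail along y with a solid group of terminal blocks to grip: y = -29 to +29 mm; 42 mm wide in x from z = 10 to 34 mm, 26 mm wide from z = 34 to 46 mm.
- notch (a point): Point in the plate's notch that comes to the axis of the pin (plate frame 0, 54, 0 mm). Axes as the plate: when seated, the plate's x, y and z agree with the box's.
- elbow: Bystander: dark grey pipe elbow, about 105 x 105 x 68 mm, on the bench.
- union: Bystander: dark grey pipe union standing upright, 84 mm across, 72 mm high.
- valve: Bystander: dark grey ball valve 165 mm long, 91 mm high with a blue handle.
- cement_tin: Bystander: blue tin, 86 mm across, 110 mm high.
- coupling: Bystander: dark grey pipe coupling standing upright, 66 mm across, 70 mm high.
- carton: Bystander: cardboard carton 130 x 170 x 85 mm.
- pipe_offcut: Bystander: dark grey pipe, 50 mm thick, 200 mm long, lying on the bench.
Things that resemble listed ones, but are neither listed nor needed, are in the scene too. There is more than one size of the opener; the job needs the smallest.

How it is judged (in metres and radians):
On the way, in this order (a step that is already met when the one before it is completed fails the run):
1. the cover is levered off its catch by the knife (value of joint cover above 0.06 rad and contact force between opener and cover above 0.2 N), for 0.05 s.
2. the cover is swung back past upright (value of joint cover above 1.5 rad), for 0.2 s.
At the end, for the whole second after the job is handed in: The cover stands past upright (over 1.5 rad), the knife lies flat on the bench (not on the board), and the plate lies at rest on the four bosses: its notch within 4 mm of the pin, underside within 2.5 mm of boss height, level within 0.04 rad and square to the box within 0.12 rad (value of joint cover above 1.5 rad and height (world z) of opener below 0.008 m and angle between opener's own z axis and vertical below 0.1 rad and linear speed of each of opener, plate below 0.02 m/s and horizontal distance between notch and pin below 0.004 m and z of plate in the frame of pin between -0.0025 and 0.0025 m and angle between plate's own z axis and vertical below 0.04 rad and angle between the y axis of plate and the y axis of box, either way round below 0.12 rad); the robot touches nothing.
It fails at once if the knife presses on the cover with over 40 N (contact force between opener and cover above 40 N).
It fails at once if the fingers force the snapped cover (contact force between the fingers and cover above 2 N and value of joint cover below 0.05 rad).
It fails at once if a bystander is moved by more than 20 mm (distance of any of elbow, union, valve, cement_tin, coupling, carton, pipe_offcut from where it was at the start of the episode above 0.02 m).
It also fails if it takes over 70 s, if anything falls off the work surface, if the arm or the gripper's body presses on something with over 40 N, if the wrist force passes 120 N, or if a joint passes its speed limit or range.

## Working session

There is one attempt and no reset: what is moved stays moved. The work goes in short steps, Python scripts to look and compute and a tool call to move; the robot and the scene stay as the last step left them, time stands still between calls to the robot, and variables do not carry over. Pictures are saved under pics/ and viewed, and the job is handed in when it is done.

Besides the shell and the picture viewer there is one more tool, called after "Request:" as a command line: name --argument value ..., lists and objects as JSON in quotes. send_rows: Moves the arm, as the interface text tells. Its arguments: {"type":"object","properties":{"rows":{"type":"array"}},"required":["rows"]}

```bash
mkdir -p pics; ls -la
python3 - <<'E'
from bench import *
import cv2,json
import bench
print(state()); 
for n in ("scene","top"):
    im=grab_frame(n); cv2.imwrite(f"pics/{n}0.png",im[:,:,::-1]); print(n,camera_info(n))
print(hold_point_z if not callable(hold_point_z) else hold_point_z())
E
```

```text
total 12
drwxr-xr-x  3 agent agent 4096 Dec  7 14:09 .
drwxr-xr-x 23 root  root  4096 Dec  7 14:09 ..
drwxr-xr-x  2 agent agent 4096 Dec  7 14:09 pics
{'time_s': 0.0, 'q': array([-1.34770014,  0.70707282, -0.02760283,  1.48497025,  0.02202759,
        0.95090853, -0.07549252]), 'dq': array([ 7.44228987e-05, -1.06920132e-03, -1.84036856e-04,  4.77277090e-04,
       -2.25901047e-03,  4.64857246e-04,  1.13410614e-03]), 'tau': array([ 3.29708546e-04, -8.83223462e+01,  1.23468976e+00, -2.36155182e+01,
        1.69500540e-02,  6.68234570e-03,  2.53030962e-06]), 'eef_pos': array([150.43274452, 554.71209059, 230.85170209]), 'tcp_rot': array([ 0.20702392,  1.56085868, -0.20868233]), 'contact_force': array([ 0.53359749, -0.44441981, -0.27175725]), 'wrist_torque': array([ 0.04128845, -0.00398401,  0.03710005]), 'gripper_width': 85.13142886381145}
scene {'camera_matrix': array([[406.72395994,   0.        , 271.57864545],
       [  0.        , 406.72395994, 215.75327618],
       [  0.        ,   0.        ,   1.        ]]), 'R': array([[ 0.71216324,  0.70198569,  0.00629311],
       [ 0.48085028, -0.48125128, -0.73292579],
       [-0.51147485,  0.52498885, -0.68027949]]), 't': array([-345.65088396, -164.42014938, 1611.21408309])}
top {'camera_matrix': array([[546.94959722,   0.        , 287.70110586],
       [  0.        , 546.94959722, 209.46127505],
       [  0.        ,   0.        ,   1.        ]]), 'R': array([[-0.02212364, -0.99967997,  0.01226791],
       [-0.98507691,  0.01970219, -0.17098338],
       [ 0.17068695, -0.01586761, -0.98519754]]), 't': array([   6.26446808,  505.25124886, 1818.24622586])}
-18.700000000000003
```

View pics/scene0.png

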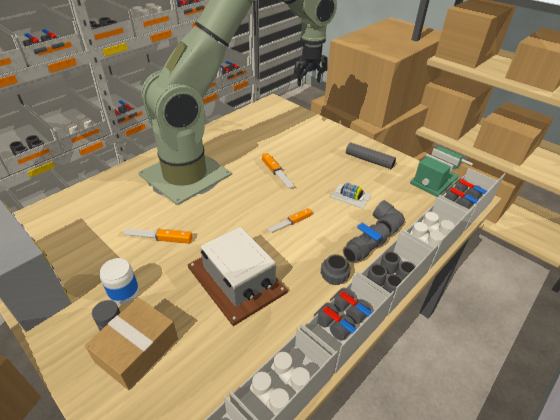

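View pics/top0.png

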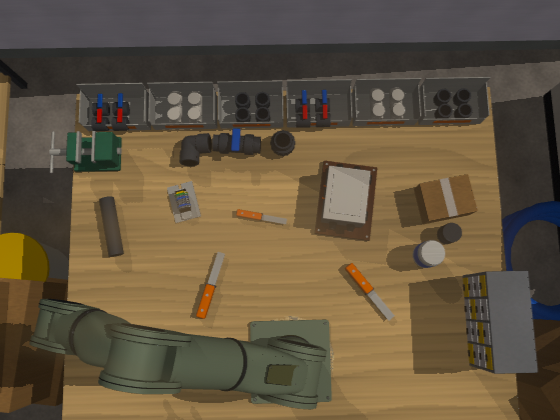

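Run:
```python
from bench import *
for c in ("scene","top"):
    for n in ("box","opener","plate"):
        print(c,n,[(b['rect'],round(b['score'],2)) for b in boxes_of(c,n)])
    for n in ("slot","cover_edge","opener","plate","notch","hinge","box"):
        print(c,n,[(b['centre'],round(b['score'],2)) for b in tip_of(c,n)])
```

```text
scene box [([188.6, 226.9, 289.4, 328.3], 0.71)]
scene opener [([123.4, 227.4, 192.9, 241.9], 0.93), ([268.1, 208.8, 310.0, 233.3], 0.85), ([260.6, 154.1, 292.0, 187.8], 0.56)]
scene plate [([335.3, 182.5, 367.0, 209.2], 0.93)]
scene slot [([258.7, 248.2], 0.93), ([238.2, 277.8], 0.24)]
scene cover_edge [([258.3, 247.3], 0.72), ([351.4, 196.4], 0.6), ([137.1, 348.0], 0.6)]
scene opener [([296.2, 219.0], 0.85), ([164.5, 238.6], 0.61), ([274.2, 168.6], 0.58)]
scene plate [([353.6, 195.5], 0.72), ([235.7, 278.2], 0.4)]
scene notch []
scene hinge [([214.6, 265.5], 0.88)]
scene box [([236.1, 279.0], 0.76)]
top box [([313.7, 159.5, 379.1, 239.8], 0.85), ([323.1, 164.1, 371.0, 223.1], 0.18)]
top opener [([236.5, 211.5, 283.9, 224.8], 0.9), ([191.4, 243.9, 223.9, 317.7], 0.82), ([342.7, 261.3, 391.1, 318.5], 0.77)]
top plate [([166.2, 180.7, 199.4, 224.6], 0.82), ([415.6, 174.9, 476.4, 225.1], 0.25)]
top slot [([323.7, 189.9], 0.55)]
top cover_edge [([326.0, 197.4], 0.87), ([183.5, 199.8], 0.43)]
top opener [([206.8, 290.6], 0.9), ([254.0, 212.0], 0.66), ([363.8, 287.0], 0.57), ([440.4, 205.3], 0.2)]
top plate [([183.5, 202.5], 0.98)]
top notch [([182.7, 184.9], 0.78)]
top hinge [([364.6, 199.8], 0.62), ([447.9, 234.6], 0.6)]
top box [([342.8, 202.1], 0.78)]
```

```bash
cat > h.py <<'E'
import numpy as np, cv2
from bench import *
CI={n:camera_info(n) for n in ("scene","top")}
def proj(c,X):
    X=np.atleast_2d(X).astype(float); C=CI[c]
    p=X@np.array(C['R']).T+np.array(C['t']); p=p@np.array(C['camera_matrix']).T
    return p[:,:2]/p[:,2:]
def ray(c,uv,z):
    C=CI[c]; R=np.array(C['R']); d=R.T@np.linalg.inv(C['camera_matrix'])@np.array([uv[0],uv[1],1.]); o=-R.T@np.array(C['t'])
    return o+d*(z-o[2])/d[2]
def T(pose,P):  # pose x,y,yaw[,z] mm
    P=np.atleast_2d(P).astype(float); c,s=np.cos(pose[2]),np.sin(pose[2])
    z=pose[3] if len(pose)>3 else 0
    return np.c_[pose[0]+c*P[:,0]-s*P[:,1], pose[1]+s*P[:,0]+c*P[:,1], P[:,2]+z]
def avg(c,n):
    return np.mean([grab_frame(c).astype(float) for _ in range(n)],0)
def crop(im,r,k,fn):
    x0,y0,x1,y1=r
    cv2.imwrite(fn,cv2.resize(im[y0:y1,x0:x1,::-1].clip(0,255).astype(np.uint8),None,fx=k,fy=k,interpolation=cv2.INTER_CUBIC))
E
python3 - <<'E'
from h import *
t=avg("top",3); s=avg("scene",3); np.save("t0.npy",t); np.save("s0.npy",s)
print(t.std(), np.abs(grab_frame("top")-t).mean())
crop(t,(220,150,390,250),4.7,"pics/tc1.png"); crop(s,(180,140,320,330),3.1,"pics/sc1.png")
crop(t,(155,170,215,235),9,"pics/tp1.png"); crop(s,(325,170,375,215),12,"pics/sp1.png")
for c,uv,z in (("top",(323.7,190),96.5),("scene",(258.7,248.2),96.5),("top",(326,197.4),100),("top",(364.6,199.8),100),("scene",(214.6,265.5),100),
 ("top",(254,212),0),("scene",(296.2,219),0),("top",(183.5,202.5),0),("scene",(353.6,195.5),0),("top",(182.7,184.9),0)): print(c,uv,ray(c,uv,z).round(1))
E
```

```text
35.53229836227953 0.3777003023431594
top (323.7, 190) [ 559.4 -124.8   96.5]
scene (258.7, 248.2) [ 558.2 -128.6   96.5]
top (326, 197.4) [ 533.5 -131.3  100. ]
top (364.6, 199.8) [ 522.9 -259.1  100. ]
scene (214.6, 265.5) [ 520.2 -263.5  100. ]
top (254, 212) [506.2 112.3   0. ]
scene (296.2, 219) [487.  121.3   0. ]
top (183.5, 202.5) [544.7 357.4   0. ]
scene (353.6, 195.5) [553.1 368.4   0. ]
top (182.7, 184.9) [607.5 360.8   0. ]
```

View pics/tc1.png

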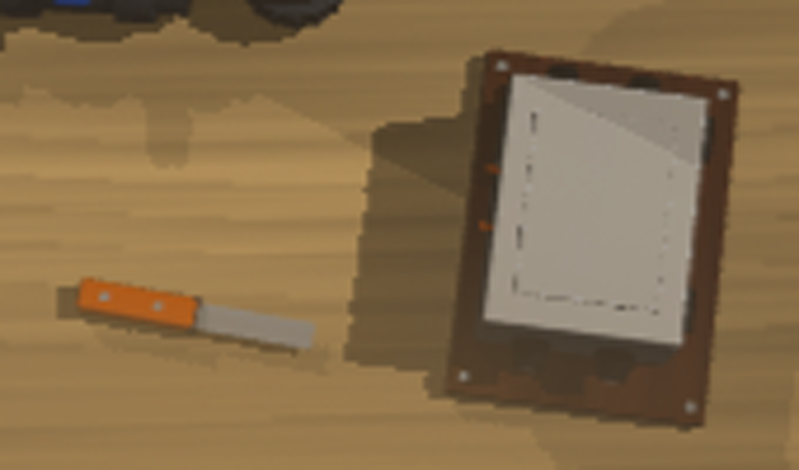

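View pics/sc1.png

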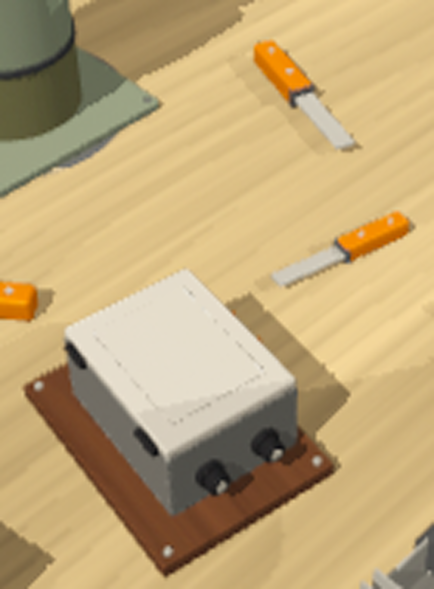

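View pics/tp1.png

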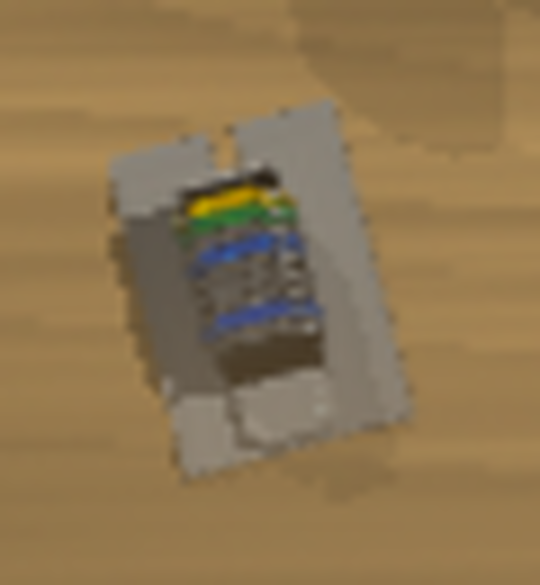

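View pics/sp1.png

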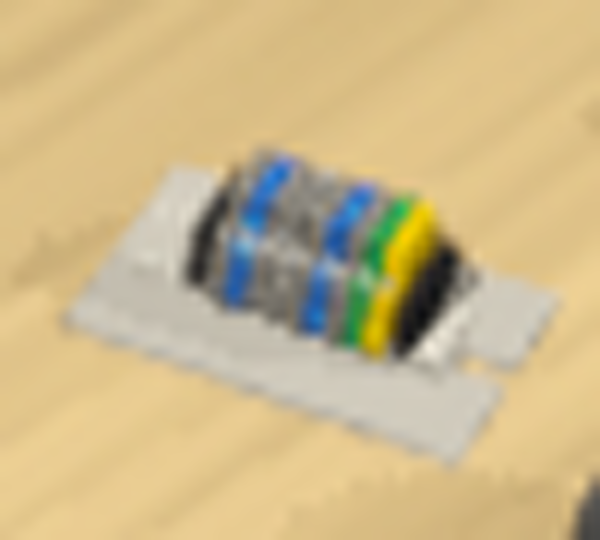

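```bash
cat > fit.py <<'E'
from h import *
from scipy.optimize import least_squares
from scipy.ndimage import map_coordinates
def rect(x0,x1,y0,y1,z): 
    p=np.array([[x0,y0,z],[x1,y0,z],[x1,y1,z],[x0,y1,z]],float); return [(p[i],p[(i+1)%4]) for i in range(4)]
def edgepts(img,c,pose,edges,w=3,n=25,minG=12):
    out=[]
    for (a,b) in edges:
        t=np.linspace(.06,.94,n)[:,None]; P=a+(b-a)*t; uv=proj(c,T(pose,P)); d=uv[-1]-uv[0]; d/=np.linalg.norm(d); nrm=np.array([-d[1],d[0]])
        ss=np.arange(-w,w+.01,.25); pts=uv[:,None]+ss[None,:,None]*nrm
        v=np.stack([map_coordinates(img[:,:,k],[pts[...,1],pts[...,0]],order=1) for k in range(3)],-1)
        g=np.linalg.norm(v[:,4:]-v[:,:-4],axis=-1); sg=ss[2:-2]
        for i in range(n):
            if not(0<uv[i,0]<559 and 0<uv[i,1]<419): continue
            j=g[i].argmax()
            if g[i,j]>minG and 0<j<len(sg)-1:
                m=slice(max(0,j-3),j+4); off=(g[i,m]*sg[m]).sum()/g[i,m].sum(); out.append((P[i],nrm,uv[i]+off*nrm))
    return out
def fit(imgs,pose,edges,ws=(4,3,2,2,1.5),fixed=3,verbose=True):
    pose=np.array(pose,float)
    for w in ws:
        obs={c:edgepts(imgs[c],c,pose,edges[c],w) for c in imgs}
        def f(p):
            full=np.r_[p,pose[3:]]
            r=[]
            for c,o in obs.items():
                P=np.array([x[0] for x in o]);N=np.array([x[1] for x in o]);Q=np.array([x[2] for x in o])
                r.append((((proj(c,T(full,P))-Q)*N).sum(1)))
            return np.concatenate(r)
        p=least_squares(f,pose[:3],loss='soft_l1',f_scale=.3,x_scale=[1,1,.01]).x; pose=np.r_[p,pose[3:]]
    if verbose: print(list(obs),pose.round(4),"n",[len(o) for o in obs.values()],"med|r|",np.median(np.abs(f(p))).round(3))
    return pose
def draw(img,c,pose,edges,r,k,fn,col=(0,0,255)):
    x0,y0,x1,y1=r; im=cv2.resize(img[y0:y1,x0:x1,::-1].clip(0,255).astype(np.uint8),None,fx=k,fy=k,interpolation=cv2.INTER_CUBIC)
    for a,b in edges:
        q=(proj(c,T(pose,[a,b]))-[x0,y0]+.5)*k-.5; q=q.round().astype(int); cv2.line(im,tuple(map(int,q[0])),tuple(map(int,q[1])),col,1)
    cv2.imwrite(fn,im)
E
python3 - <<'E'
from fit import *
im={"top":np.load("t0.npy"),"scene":np.load("s0.npy")}
# initial
S=np.array([558.5,-127]); H=np.array([521.5,-261.5]); d=H-S; print(np.degrees(np.arctan2(d[1],d[0])))
p0=[*(S+H)/2, np.arctan2(d[1],d[0])]
p0=[538,-195,np.radians(-97)]
cov=rect(-70,70,-90,90,112); brd=rect(-95,95,-130,130,18)
for nm,e in(("cover",cov),("board",brd),("both",cov+brd)):
  for cs in (("top",),("scene",),("top","scene")):
    e2={c:e for c in cs}
    print(nm,end=' '); p=fit({c:im[c] for c in cs},p0,e2)
draw(im["top"],"top",p,cov+brd,(300,150,390,250),6,"pics/f1.png"); draw(im["scene"],"scene",p,cov+brd,(180,220,300,330),5,"pics/f2.png")
E
```

```text
-105.38120163584628
cover ['top'] [ 542.0105 -197.9813   -1.7235] n [100] med|r| 0.217
cover ['scene'] [ 539.9234 -198.2687   -1.7235] n [100] med|r| 0.179
cover ['top', 'scene'] [ 540.9764 -198.2478   -1.7239] n [99, 97] med|r| 0.222
board ['top'] [ 535.5262 -206.007    -1.7155] n [72] med|r| 0.168
board ['scene'] [ 548.1747 -191.4174   -1.7225] n [40] med|r| 0.123
board ['top', 'scene'] [ 539.1016 -204.8837   -1.6784] n [52, 27] med|r| 0.308
both ['top'] [ 542.0061 -197.9959   -1.7225] n [126] med|r| 0.202
both ['scene'] [ 539.5751 -198.2061   -1.7237] n [136] med|r| 0.161
both ['top', 'scene'] [ 541.0173 -198.2527   -1.7246] n [124, 116] med|r| 0.233
```

View pics/f1.png

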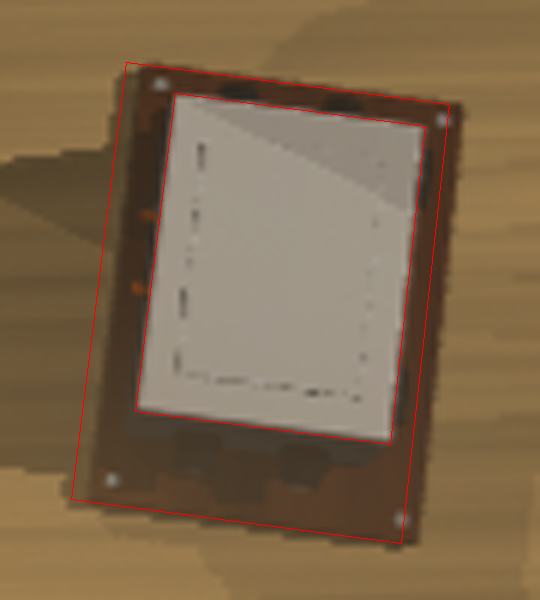

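View pics/f2.png

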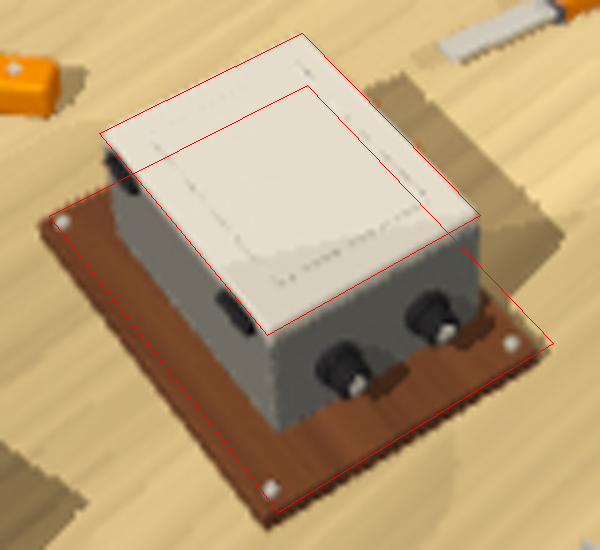

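Run:
```python
from fit import *
im={"top":np.load("t0.npy"),"scene":np.load("s0.npy")}
pl=rect(-45,45,-65,65,3)
# initial from top corners of crop /9 +155,170
cs=[((x+.5)/9-.5+155,(y+.5)/9-.5+170) for x,y in((110,155),(333,100),(410,415),(187,478))]
W=np.array([ray("top",c,3) for c in cs]); print(W.round(1)); c=W.mean(0)
up=(W[0]+W[1])/2-(W[2]+W[3])/2; yaw=np.arctan2(up[1],up[0])-np.pi/2
for cs in (("top",),("scene",),("top","scene")):
    p=fit({k:im[k] for k in cs},[c[0],c[1],yaw],{k:pl for k in cs})
    if cs[0]=="top" and len(cs)==1: draw(im["top"],"top",p,pl,(155,170,215,235),9,"pics/f3.png")
draw(im["scene"],"scene",p,pl,(325,170,375,215),12,"pics/f4.png")
# knife
a=ray("top",((85+.5)/4.7-.5+220,(293+.5)/4.7-.5+150),24);b=ray("top",((198+.5)/4.7-.5+220,(312+.5)/4.7-.5+150),24)
d=(b-a)[:2]; u=d/np.linalg.norm(d); o=b[:2]-u*23; print(a,b,np.linalg.norm(d))
kn=rect(-65,23,-12,12,24)
for cs in (("top",),("scene",),("top","scene")):
    p=fit({k:im[k] for k in cs},[o[0],o[1],np.arctan2(u[1],u[0])],{k:kn for k in cs},ws=(2.5,2,1.5,1.5))
draw(im["top"],"top",p,kn+[(np.array([23,-10,12.]),np.array([110,-10,12.])),(np.array([23,10,12.]),np.array([110,10,12.]))],(230,200,295,235),12,"pics/f5.png")
draw(im["scene"],"scene",p,kn+[(np.array([23,-10,12.]),np.array([110,-10,12.])),(np.array([23,10,12.]),np.array([110,10,12.]))],(260,200,320,240),12,"pics/f6.png")
```

```text
[[601.2 415.7   3. ]
 [621.4 329.5   3. ]
 [496.5 298.9   3. ]
 [473.7 384.2   3. ]]
['top'] [548.0744 357.4932  -1.318 ] n [84] med|r| 0.201
['scene'] [546.3171 356.87    -1.313 ] n [96] med|r| 0.191
['top', 'scene'] [547.2261 357.2777  -1.3155] n [91, 92] med|r| 0.238
[503.42023277 167.1760354   24.        ] [487.70123789  84.88528086  24.        ] 83.77860754821639
['top'] [491.9763 108.1139  -1.7707] n [96] med|r| 0.316
['scene'] [490.8305 109.3982  -1.7702] n [100] med|r| 0.177
['top', 'scene'] [491.3675 108.9319  -1.7764] n [98, 97] med|r| 0.247
```

View pics/f3.png

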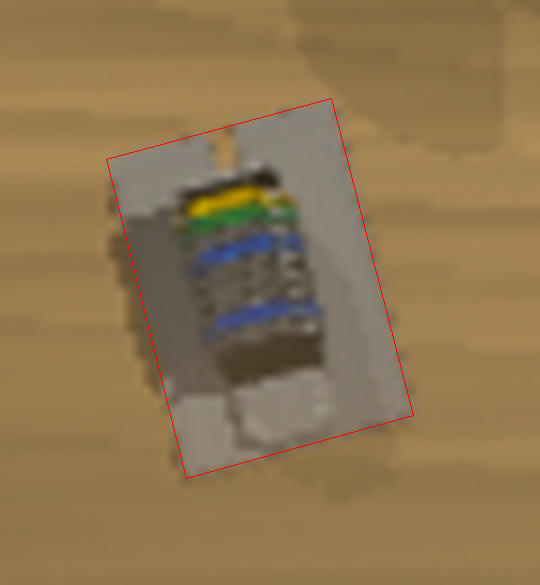

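View pics/f4.png

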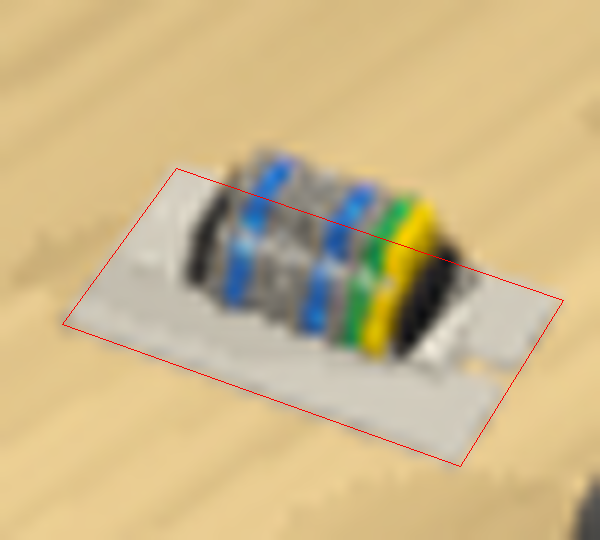

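View pics/f5.png

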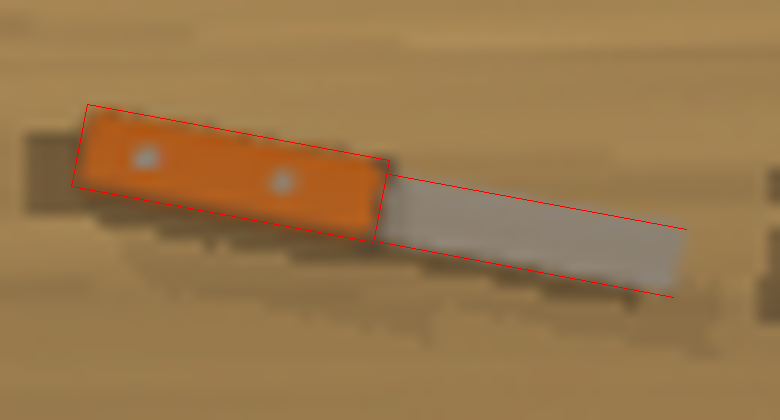

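View pics/f6.png

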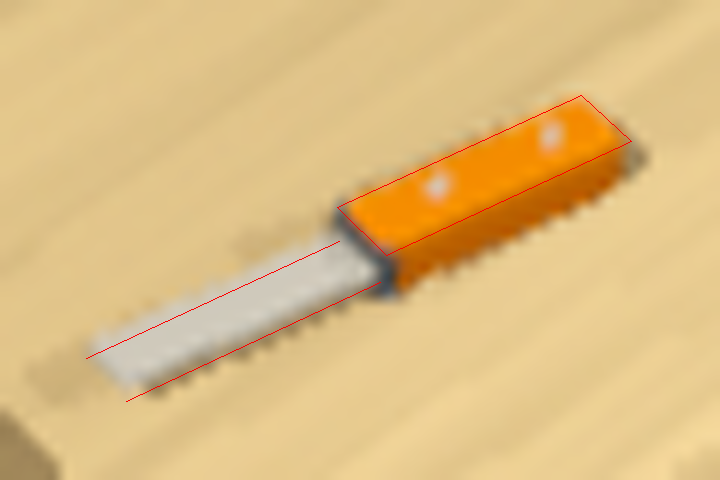

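```bash
cat >> fit.py <<'E'
def knife_edges(h):
    s=h/87.; L=lambda x,y:np.array([x,y,12+s*(x-23)+1.25*0])
    return rect(-65,23,-12,12,24)[0::2]+[(L(27,-10),L(110,-10)),(L(27,10),L(110,10)),(L(110,-10),L(110,10))]
def fith(imgs,p0,hs=np.arange(-12,13,1.),ws=(2.,1.5,1.5),z=0,cams=("top","scene")):
    best=[]
    for h in hs:
        e=knife_edges(h); pose=np.r_[np.array(p0,float)[:3],z]
        obs={c:edgepts(imgs[c],c,pose,e,2.2) for c in cams}
        def f(p):
            r=[]
            for i,(c,o) in enumerate(obs.items()):
                P=np.array([x[0] for x in o]);N=np.array([x[1] for x in o]);Q=np.array([x[2] for x in o])
                r.append((((proj(c,T(np.r_[p[:3],z],P))+p[3+2*i:5+2*i]-Q)*N).sum(1)))
            return np.concatenate(r+[p[3:]*3])
        s=least_squares(f,np.r_[pose[:3],0,0,0,0],loss='soft_l1',f_scale=.3,x_scale=[1,1,.01,1,1,1,1])
        best.append((s.cost,h,s.x.round(3)))
    return sorted(best,key=lambda b:b[0])
E
python3 - <<'E'
from fit import *
im={"top":np.load("t0.npy"),"scene":np.load("s0.npy")}
p=fith(im,[491.4,108.9,-1.772])
for b in p[:5]+p[-2:]: print(b)
for b in fith(im,[491.4,108.9,-1.772],cams=("scene",))[:4]: print(b)
print(tip_of("top","opener"))
E
```

```text
(np.float64(8.556284299727704), np.float64(9.0), array([ 4.91504e+02,  1.08561e+02, -1.77500e+00, -1.52000e-01,
       -5.80000e-02, -3.86000e-01,  1.90000e-02]))
(np.float64(8.760427097340184), np.float64(8.0), array([ 4.91448e+02,  1.08802e+02, -1.77600e+00, -8.90000e-02,
       -9.40000e-02, -3.41000e-01, -1.30000e-02]))
(np.float64(8.987574889150771), np.float64(7.0), array([ 4.91374e+02,  1.08976e+02, -1.77700e+00, -6.10000e-02,
       -1.40000e-01, -2.67000e-01, -4.20000e-02]))
(np.float64(9.25763246739129), np.float64(-10.0), array([ 4.92158e+02,  1.09810e+02, -1.76700e+00,  5.30000e-02,
       -9.00000e-02, -9.00000e-03, -3.38000e-01]))
(np.float64(9.345147465388214), np.float64(-12.0), array([ 4.91407e+02,  1.09552e+02, -1.76500e+00, -7.00000e-03,
       -3.03000e-01, -8.90000e-02, -1.07000e-01]))
(np.float64(12.341178664590151), np.float64(2.0), array([ 4.91979e+02,  1.09575e+02, -1.78000e+00,  4.50000e-02,
       -8.30000e-02, -1.30000e-02, -4.59000e-01]))
(np.float64(12.775299200072718), np.float64(1.0), array([ 4.92133e+02,  1.09724e+02, -1.78000e+00,  7.50000e-02,
       -5.30000e-02,  1.30000e-02, -5.07000e-01]))
(np.float64(3.892149143196518), np.float64(-10.0), array([ 4.91217e+02,  1.13908e+02, -1.79200e+00,  1.00000e-03,
        6.00000e-03,  0.00000e+00,  0.00000e+00]))
(np.float64(3.892219196874393), np.float64(-12.0), array([ 4.85523e+02,  8.29180e+01, -1.76900e+00,  1.00000e-03,
        6.00000e-03,  0.00000e+00,  0.00000e+00]))
(np.float64(4.184424339145828), np.float64(-9.0), array([ 4.91228e+02,  1.13762e+02, -1.79000e+00,  0.00000e+00,
        6.00000e-03,  0.00000e+00,  0.00000e+00]))
(np.float64(4.491900264891833), np.float64(-6.0), array([ 4.91147e+02,  1.13456e+02, -1.78700e+00, -0.00000e+00,
        3.00000e-03,  0.00000e+00,  0.00000e+00]))
[{'centre': [209.8, 290.9], 'score': 0.75}, {'centre': [443.4, 203.9], 'score': 0.54}]
```

```bash
cat >> h.py <<'E'
from scipy.spatial.transform import Rotation as Ro
def tool():
    s=state(); R=Ro.from_rotvec(s['tcp_rot']).as_matrix(); return s,np.array(s['eef_pos']),R
def go(target,alpha=None):
    """print tool-frame shift to reach world target (constant orientation frame now) and spin to bring tool y to world angle alpha (mod pi)"""
    s,p,R=tool(); a=np.arctan2(R[1,1],R[0,1])
    print("t",round(s['time_s'],2),"tcp",p.round(1),"x",R[:,0].round(3),"y",R[:,1].round(3),"z",R[:,2].round(3),"a",a.round(4),"F",s['contact_force'].round(1),"M",s['wrist_torque'].round(2),"w",round(s['gripper_width'],1))
    d=R.T@(np.array(target)-p); print("shift in present tool axes mm",d.round(1))
    if alpha is not None:
        sp=(a-alpha+np.pi/2)%np.pi-np.pi/2; print("spin",sp.round(4))
        R2=R@Ro.from_rotvec([sp,0,0]).as_matrix(); print("shift in turned axes",(R2.T@(np.array(target)-p)).round(1)); print("q7",s['q'].round(2))
E
python3 -c "
from h import *
go([489.9,100.9,110],-1.775+np.pi/2)"
```

```text
t 1.5 tcp [150.5 554.9 231.3] x [-0. -0. -1.] y [ 0.262  0.965 -0.   ] z [ 0.965 -0.262 -0.   ] a 1.306 F [ 0.1 -0.5  0.8] M [-0.    0.02 -0.03] w 85.2
shift in present tool axes mm [ 121.3 -349.4  446.4]
spin 1.5102
shift in turned axes [121.3 424.4 375.8]
q7 [-1.35  0.71 -0.03  1.48  0.02  0.95 -0.08]
```

Request:
send_rows --rows '[[[0.008,-0.035,0.0446,0,0],[0.008,-0.035,0.0446,0,0],[0.008,-0.035,0.0446,0,0],[0.008,-0.035,0.0446,0,0],[0.008,-0.035,0.0446,0,0],[0.008,-0.035,0.0446,0,0],[0.008,-0.035,0.0446,0,0],[0.008,-0.035,0.0446,0,0],[0.008,-0.035,0.0446,0,0],[0.008,-0.035,0.0446,0,0]]]'

```text
time_s: 2.75
eef_pos: [490.4, 98.8, 151.1]
tcp_rot: [0.208, 1.56, -0.208]
contact_force: [0.7, 1.5, 0.6]
gripper_width: 85.5
```

```bash
python3 -c "
from h import *
go([489.9,100.9,60],-1.775+np.pi/2)"
```

```text
t 2.75 tcp [490.4  98.8 151.1] x [ 0.  0. -1.] y [0.262 0.965 0.   ] z [ 0.965 -0.262  0.   ] a 1.3061 F [0.7 1.5 0.6] M [ 0.   -0.04 -0.04] w 85.5
shift in present tool axes mm [91.1  1.9 -1.1]
spin 1.5103
shift in turned axes [91.1 -0.9 -2. ]
q7 [-0.17  0.72 -0.16  1.85  0.19  0.58  0.85]
```

Request:
send_rows --rows '[[[0.008,0,0,0.168,0],[0.008,0,0,0.168,0],[0.008,0,0,0.168,0],[0.008,0,0,0.168,0],[0.008,0,0,0.168,0],[0.008,0,0,0.168,0],[0.008,0,0,0.168,0],[0.008,0,0,0.168,0],[0.008,0,0,0.168,0],[0.01,0,0,0,0]]]'

```text
time_s: 4.0
eef_pos: [489.4, 100.6, 69.0]
tcp_rot: [1.358, 1.105, -1.358]
contact_force: [-0.5, -0.6, 1.0]
gripper_width: 85.7
```

```bash
python3 -c "
from fit import *
go([489.9,100.9,2],-1.775+np.pi/2)
t=avg('top',2); s=avg('scene',2); np.save('t1.npy',t); np.save('s1.npy',s)
crop(t,(200,170,320,260),6,'pics/t2.png'); crop(s,(240,150,340,250),6,'pics/s2.png')
"
```

```text
t 4.0 tcp [489.4 100.6  69. ] x [ 0. -0. -1.] y [ 0.979 -0.203  0.   ] z [-0.203 -0.979  0.   ] a -0.2048 F [-0.5 -0.6  1. ] M [-0.02  0.01  0.02] w 85.7
shift in present tool axes mm [67.   0.4 -0.4]
spin -0.0006
shift in turned axes [67.   0.4 -0.4]
q7 [-0.37  0.88  0.19  1.92 -0.4   0.38 -0.07]
```

View pics/s2.png

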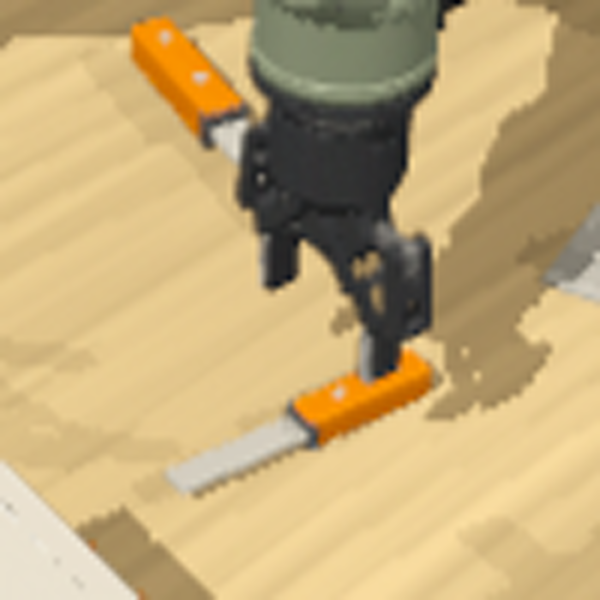

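View pics/t2.png

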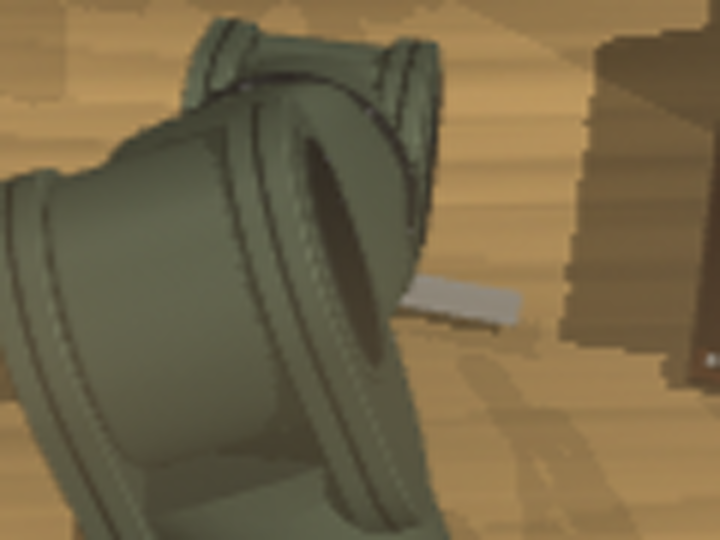

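Request:
send_rows --rows '[[[0.01,0,0,0,0],[0.01,0,0,0,0],[0.01,0,0,0,0],[0.01,0,0,0,0],[0.01,0,0,0,0],[0.01,0,0,0,0],[0.007,0,0,0,0],[0,0,0,0,255],[0,0,0,0,255],[0,0,0,0,255]]]'

```text
time_s: 5.45
eef_pos: [489.5, 100.4, 2.6]
tcp_rot: [1.36, 1.104, -1.359]
contact_force: [-0.6, -0.1, 0.5]
gripper_width: 32.0
```

```bash
python3 -c "
from fit import *
go([489.9,100.9,80],-1.775+np.pi/2)
"
```

```text
t 5.45 tcp [489.5 100.4   2.6] x [ 0. -0. -1.] y [ 0.979 -0.204  0.   ] z [-0.204 -0.979 -0.   ] a -0.206 F [-0.6 -0.1  0.5] M [-0.01  0.03  0.01] w 32.0
shift in present tool axes mm [-77.4   0.4  -0.5]
spin -0.0017
shift in turned axes [-77.4   0.4  -0.5]
q7 [-0.33  1.    0.11  1.93 -0.43  0.23 -0.05]
```

Request:
send_rows --rows '[[[0,0,0,0,255],[0,0,0,0,255],[-0.01,0,0,0,255],[-0.012,0,0,0,255],[-0.012,0,0,0,255],[-0.012,0,0,0,255],[-0.012,0,0,0,255],[-0.012,0.01,0,-0.03,255],[-0.01,0.02,0,-0.022,255],[0,0.02,0,0,255]]]'

```text
time_s: 6.7
eef_pos: [539.4, 91.7, 83.6]
tcp_rot: [1.322, 1.132, -1.321]
contact_force: [-0.1, -0.6, -3.4]
gripper_width: 22.8
```

```bash
python3 -c "
from fit import *
go([573.2,11.3,79],-1.7235+np.pi/2)
t=avg('top',3); s=avg('scene',3); np.save('t2.npy',t); np.save('s2.npy',s)
crop(t,(230,150,350,240),6,'pics/t3.png'); crop(s,(240,150,340,250),6,'pics/s3.png')
print(tip_of('top','slot'),tip_of('scene','slot'))
for c,p in (('top',(220+(493.5)/4.7-.5,150+168.5/4.7-.5)),('top',(220+(485.5)/4.7-.5,150+225.5/4.7-.5))): print(ray(c,p,96))
print(proj('top',T([541,-198.2,-1.7235],[[-70,0,96.5],[-70,25,96.5],[-70,-25,96.5]])))
"
```

```text
t 6.7 tcp [539.4  91.7  83.6] x [ 0.001 -0.    -1.   ] y [ 0.988 -0.153  0.001] z [-0.153 -0.988 -0.   ] a -0.1536 F [-0.1 -0.6 -3.4] M [0.05 0.02 0.04] w 22.8
shift in present tool axes mm [ 4.6 45.7 74.3]
spin -0.0009
shift in turned axes [ 4.6 45.6 74.3]
q7 [-0.34  0.9   0.23  1.74 -0.35  0.54 -0.05]
[{'centre': [324.5, 191.5], 'score': 0.78}, {'centre': [342.6, 200.3], 'score': 0.42}] [{'centre': [258.5, 246.3], 'score': 0.83}]
[ 575.29898003 -128.03856907   96.        ]
[ 534.22709863 -120.99460657   96.        ]
[[325.04375994 192.26378133]
 [325.93236908 184.98152246]
 [324.15096223 199.58036605]]
```

View pics/s3.png

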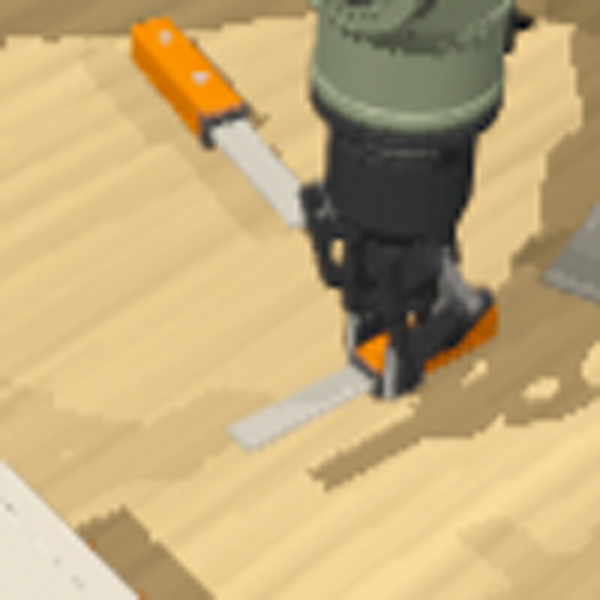

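View pics/t3.png

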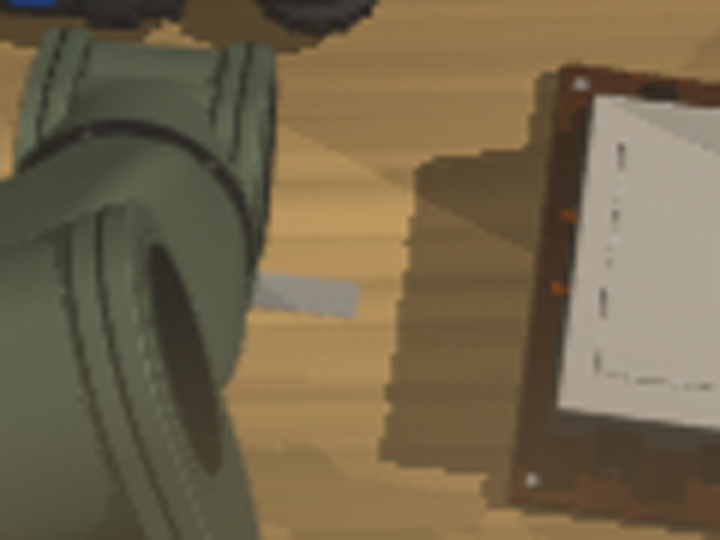

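```bash
cat >> fit.py <<'E'
def bladefit(imgs,tip0,yaw,slope0=0.09,L={"top":38,"scene":60},cams=("top","scene"),ws=(2.5,2,1.5,1.5),fix=None,verbose=True):
    """tip centre world xyz, yaw, slope; side edges L mm back + tip edge"""
    p=np.r_[tip0,slope0]
    def pts(p,P): # P: local (back-from-tip x<=0, y, 0)
        c,s=np.cos(yaw),np.sin(yaw); x=P[:,0];y=P[:,1]
        return np.c_[p[0]+c*x-s*y,p[1]+s*x+c*y,p[2]+p[3]*x]
    for w in ws:
        obs={}
        for c in cams:
            img=imgs[c]; o=[]
            for a,b in (((-L[c],-10,0),(0,-10,0)),((-L[c],10,0),(0,10,0)),((0,-10,0),(0,10,0))):
                n=25 if a[0]!=b[0] else 9
                P=np.array(a,float)+(np.array(b,float)-a)*np.linspace(.05,.92,n)[:,None]
                uv=proj(c,pts(p,P)); d=uv[-1]-uv[0]; d/=np.linalg.norm(d); nr=np.array([-d[1],d[0]])
                ss=np.arange(-w,w+.01,.25); q=uv[:,None]+ss[None,:,None]*nr
                v=np.stack([map_coordinates(img[:,:,k],[q[...,1],q[...,0]],order=1) for k in range(3)],-1)
                g=np.linalg.norm(v[:,4:]-v[:,:-4],axis=-1); sg=ss[2:-2]
                for i in range(n):
                    j=g[i].argmax()
                    if g[i,j]>12 and 0<j<len(sg)-1:
                        m=slice(max(0,j-3),j+4); o.append((P[i],nr,uv[i]+(g[i,m]*sg[m]).sum()/g[i,m].sum()*nr))
            obs[c]=o
        def f(q):
            r=[]
            for c,o in obs.items():
                P=np.array([x[0] for x in o]);N=np.array([x[1] for x in o]);Q=np.array([x[2] for x in o])
                r.append(((proj(c,pts(q,P))-Q)*N).sum(1))
            return np.concatenate(r+[[(q[3]-slope0)*3]])
        s=least_squares(f,p,loss='soft_l1',f_scale=.3,x_scale=[1,1,1,.02]); p=s.x
    if verbose: print(cams,p.round(3),"med",np.median(np.abs(f(p))).round(3),"n",[len(o) for o in obs.values()])
    return p
E
python3 - <<'E'
from fit import *
im={"top":np.load("t2.npy"),"scene":np.load("s2.npy")}
s,p,R=tool(); u=R[:,2]; yaw=np.arctan2(u[1],u[0])
tip=p+u*102; tip[2]=p[2]-2.6+20
print("expected",tip.round(1))
for sl in (0,.09): b=bladefit(im,tip,yaw,sl)
# in scene camera: plane intersection
uv=((238.5+.5)/6-.5+240,(442+.5)/6-.5+150)
for z in (90,95,100,105,110): 
    w=ray("scene",uv,z); d=w-p; print("scene",z,w.round(1),"along",(d@u).round(1),"lat",(d@R[:,1]).round(1))
uv=((357.5+.5)/6-.5+230,(300+.5)/6-.5+150)
for z in (90,100,110): 
    w=ray("top",uv,z); d=w-p; print("top",z,w.round(1),"along",(d@u).round(1),"lat",(d@R[:,1]).round(1))
E
```

```text
expected [522.5  -8.9  99.8]
('top', 'scene') [ 5.28047e+02 -9.75700e+00  9.86320e+01 -1.30000e-02] med 0.19 n [59, 59]
('top', 'scene') [ 5.28035e+02 -9.80600e+00  9.86880e+01 -1.10000e-02] med 0.193 n [59, 59]
scene 90 [523.5  -4.7  90. ] along 97.7 lat 0.3
scene 95 [527.   -8.5  95. ] along 101.0 lat 4.4
scene 100 [530.5 -12.3 100. ] along 104.2 lat 8.4
scene 105 [534.  -16.2 105. ] along 107.4 lat 12.5
scene 110 [537.6 -20.  110. ] along 110.7 lat 16.6
top 90 [530.5  -9.2  90. ] along 101.1 lat 7.9
top 100 [528.6  -9.1 100. ] along 101.2 lat 6.0
top 110 [526.6  -8.9 110. ] along 101.3 lat 4.1
```

Run:
```python
from fit import *
im={"top":np.load("t2.npy"),"scene":np.load("s2.npy")}
s,p,R=tool(); u=R[:,2]; yaw=np.arctan2(u[1],u[0])
tip=np.array([528,-9.8,98.7])
for dy in (-.08,-.06,-.04,-.02,0,.02,.04):
    print(dy,end=' ');bladefit(im,tip,yaw+dy,.05)
    print('   ',end=' ');bladefit(im,tip,yaw+dy,.05,cams=("scene",))
    print('   ',end=' ');bladefit(im,tip,yaw+dy,.05,cams=("top",))
crop(im["top"],(265,185,300,212),20,"pics/t3b.png")
```

```text
-0.08 ('top', 'scene') [ 5.2653e+02 -9.0360e+00  9.7273e+01 -9.6000e-02] med 0.206 n [59, 59]
    ('scene',) [ 5.68373e+02 -5.46440e+01  1.55989e+02 -1.05000e-01] med 0.166 n [59]
    ('top',) [ 5.14440e+02 -7.46500e+00  1.70274e+02  3.79000e-01] med 0.176 n [59]
-0.06 ('top', 'scene') [ 5.26901e+02 -9.28800e+00  9.78550e+01 -6.70000e-02] med 0.207 n [59, 59]
    ('scene',) [ 5.61472e+02 -4.73820e+01  1.46641e+02 -7.40000e-02] med 0.136 n [59]
    ('top',) [ 5.16453e+02 -7.63200e+00  1.59678e+02  2.72000e-01] med 0.158 n [59]
-0.04 ('top', 'scene') [ 5.27284e+02 -9.43600e+00  9.83380e+01 -4.00000e-02] med 0.211 n [59, 59]
    ('scene',) [ 5.60227e+02 -4.62390e+01  1.45109e+02 -4.30000e-02] med 0.139 n [59]
    ('top',) [ 5.17337e+02 -7.69900e+00  1.55301e+02  1.81000e-01] med 0.167 n [59]
-0.02 ('top', 'scene') [ 5.27677e+02 -9.60000e+00  9.84680e+01 -2.60000e-02] med 0.203 n [59, 59]
    ('scene',) [ 5.69250e+02 -5.57020e+01  1.57442e+02 -2.70000e-02] med 0.142 n [59]
    ('top',) [ 5.18608e+02 -7.79700e+00  1.49157e+02  1.01000e-01] med 0.168 n [59]
0 ('top', 'scene') [ 5.28035e+02 -9.75900e+00  9.86510e+01 -1.20000e-02] med 0.189 n [59, 59]
    ('scene',) [ 5.61277e+02 -4.72250e+01  1.46348e+02  1.00000e-03] med 0.15 n [59]
    ('top',) [ 5.19466e+02 -7.90500e+00  1.45523e+02  4.10000e-02] med 0.175 n [59]
0.02 ('top', 'scene') [ 5.28456e+02 -9.86700e+00  9.87730e+01  2.00000e-03] med 0.192 n [59, 59]
    ('scene',) [ 5.60784e+02 -4.70640e+01  1.46239e+02  4.00000e-02] med 0.186 n [59]
    ('top',) [ 5.20154e+02 -7.97200e+00  1.42338e+02 -3.50000e-02] med 0.172 n [59]
0.04 ('top', 'scene') [ 5.28814e+02 -9.96700e+00  9.91730e+01  2.20000e-02] med 0.207 n [59, 59]
    ('scene',) [ 5.63814e+02 -5.02910e+01  1.50220e+02  5.70000e-02] med 0.173 n [59]
    ('top',) [ 5.19199e+02 -8.00000e+00  1.47679e+02 -1.26000e-01] med 0.18 n [59]
```

View pics/t3b.png

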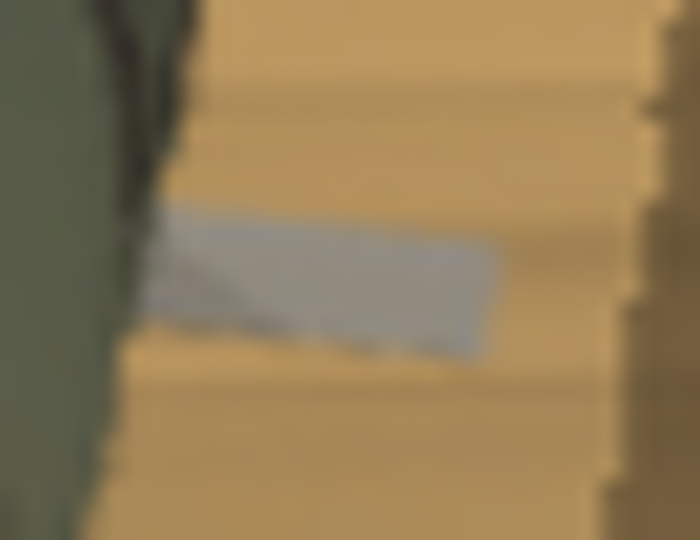

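Request:
send_rows --rows '[[[-0.01,0.01,0,0,255],[-0.01,0.01,0,0,255],[-0.004,0.01,0.015,0,255],[0,0.012,0.02,0,255],[0,0,0.02,0,255],[0,0,0.02,0,255],[0,0,0.02,0,255],[0,0,0.02,0,255],[0,0,0.012,0,255],[0,0,0,0,255]]]'

```text
time_s: 8.35
eef_pos: [560.4, -40.9, 106.4]
tcp_rot: [1.322, 1.132, -1.323]
contact_force: [0.5, 0.7, -0.9]
gripper_width: 22.7
```

Run:
```python
from fit import *
go([0,0,0])
t=avg('top',3); s=avg('scene',3); np.save('t3.npy',t); np.save('s3.npy',s)
crop(t,(270,160,390,250),6,'pics/t4.png'); crop(s,(210,190,310,280),7,'pics/s4.png')
cov=rect(-70,70,-90,90,112)
# cover z-free
im={"top":np.load("t0.npy"),"scene":np.load("s0.npy")}
for z in (-2,-1,0,1,2,3): fit(im,[541,-198.2,-1.7235,z],{c:cov for c in im})
```

```text
t 8.35 tcp [560.4 -40.9 106.4] x [-0. -0. -1.] y [ 0.988 -0.155 -0.   ] z [-0.155 -0.988  0.   ] a -0.1551 F [ 0.5  0.7 -0.9] M [ 0.05  0.01 -0.02] w 22.7
shift in present tool axes mm [ 106.4 -560.    46.2]
['top', 'scene'] [ 541.4664 -197.9095   -1.7229   -2.    ] n [97, 79] med|r| 0.259
['top', 'scene'] [ 540.8689 -197.9779   -1.7232   -1.    ] n [97, 94] med|r| 0.252
['top', 'scene'] [ 540.9919 -198.2532   -1.7239    0.    ] n [99, 97] med|r| 0.223
['top', 'scene'] [ 541.1335 -198.4857   -1.7232    1.    ] n [99, 100] med|r| 0.21
['top', 'scene'] [ 541.4641 -198.874    -1.7234    2.    ] n [95, 100] med|r| 0.216
['top', 'scene'] [ 541.737  -199.2681   -1.7237    3.    ] n [89, 100] med|r| 0.241
```

View pics/t4.png

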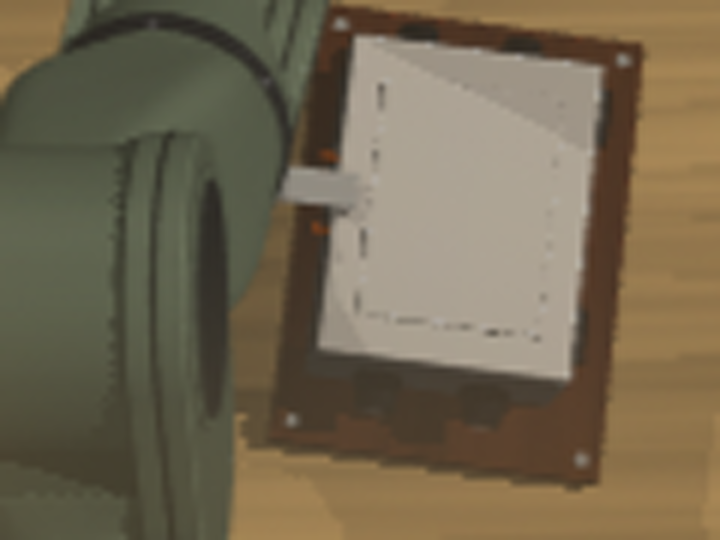

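View pics/s4.png

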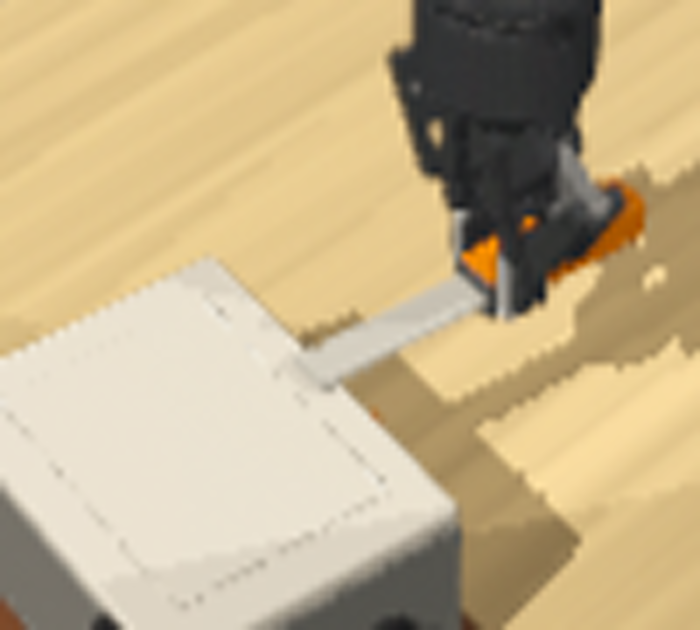

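Request:
send_rows --rows '[[[0.001,0,0,0,255],[0.001,0,0,0,255],[0.0005,0,0,0,255],[0.0005,0,0,0,255],[0.0005,0,0,0,255],[0.0005,0,0,0,255],[0.0005,0,0,0,255],[0.0005,0,0,0,255],[0.0005,0,0,0,255],[0,0,0,0,255]]]'

```text
time_s: 9.9
eef_pos: [560.8, -40.2, 100.9]
tcp_rot: [1.322, 1.132, -1.321]
contact_force: [0.4, 0.3, 1.9]
gripper_width: 23.0
```

Run:
```python
from fit import *
go([0,0,0])
for i in range(4):
    grab_frame("top"); s=state(); print(s['eef_pos'].round(2),s['contact_force'].round(2),s['wrist_torque'].round(3))
```

```text
t 9.9 tcp [560.8 -40.2 100.9] x [ 0. -0. -1.] y [ 0.988 -0.153  0.001] z [-0.153 -0.988  0.   ] a -0.1539 F [0.4 0.3 1.9] M [-0.33 -0.16  0.09] w 23.0
shift in present tool axes mm [ 100.6 -560.4   46.2]
[560.78 -40.2  100.91] [0.46 0.96 3.08] [-0.391 -0.216  0.069]
[560.78 -40.24 100.89] [ 1.16 -0.08  2.6 ] [-0.383 -0.238  0.114]
[560.72 -40.23 100.89] [0.61 0.7  2.8 ] [-0.41  -0.282  0.144]
[560.75 -40.21 100.87] [ 1.35 -0.11  3.8 ] [-0.345 -0.264  0.111]
```

Request:
send_rows --rows '[[[-0.004,0,0,0,255],[-0.004,0,0,0,255],[0,0,-0.012,0,255],[0,0,-0.012,0,255],[0,0,-0.012,0,255],[0.006,0,0,0,255],[0.006,0,0,0,255],[0.006,0,0,0,255],[0.005,0,0,0,255],[0,0,0,0,255]]]'

```text
time_s: 11.35
eef_pos: [565.9, -4.8, 85.4]
tcp_rot: [1.322, 1.133, -1.323]
contact_force: [-0.2, 0.2, -1.8]
gripper_width: 23.0
```

Run:
```python
from fit import *
go([0,0,0])
t=avg('top',3); s=avg('scene',3); np.save('t4.npy',t); np.save('s4.npy',s)
S=[state()]; print(S[0]['contact_force'].round(2),S[0]['wrist_torque'].round(3))
crop(t,(280,170,340,220),10,'pics/t5.png'); crop(s,(230,190,310,270),7,'pics/s5.png')
```

```text
t 11.35 tcp [565.9  -4.8  85.4] x [-0.001 -0.    -1.   ] y [ 0.988 -0.154 -0.001] z [-0.154 -0.988  0.   ] a -0.1543 F [-0.2  0.2 -1.8] M [ 0.08 -0.    0.01] w 23.0
shift in present tool axes mm [  85.8 -559.9   82.2]
[ 0.07 -0.01 -1.45] [0.    0.01  0.011]
```

View pics/t5.png

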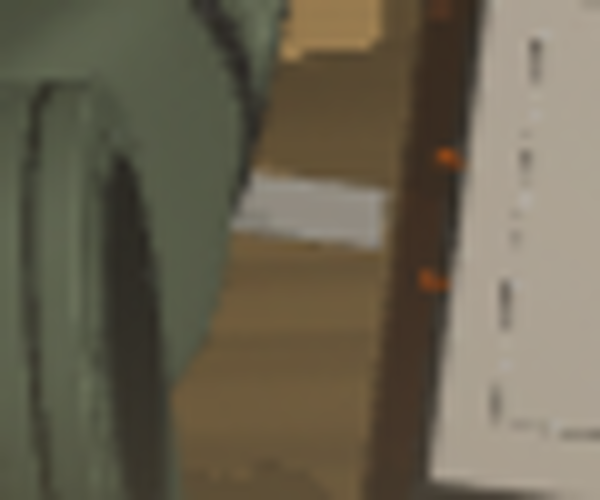

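View pics/s5.png

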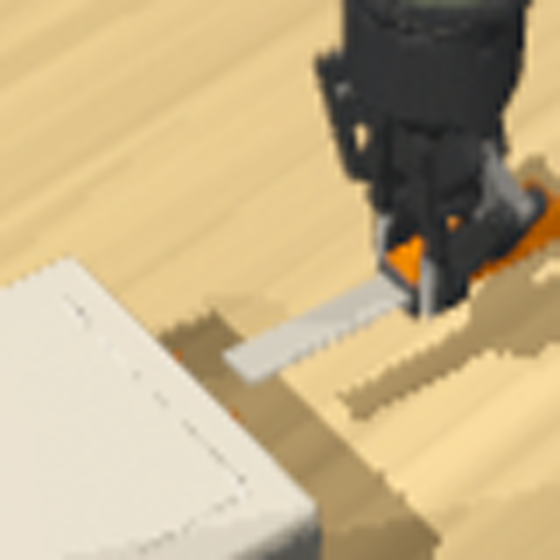

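Run:
```python
from fit import *
im={"top":np.load("t4.npy"),"scene":np.load("s4.npy")}
s,p,R=tool(); u=R[:,2]; yaw=np.arctan2(u[1],u[0])
tip=p+u*102+5*R[:,1]; tip[2]=p[2]+12
for dy in (0,.03): b=bladefit(im,tip,yaw+dy,.04,L={"top":12,"scene":55})
d=b[:2]-[541,-198.2]; c,sn=np.cos(-1.7235),np.sin(-1.7235); print("box",c*d[0]+sn*d[1],-sn*d[0]+c*d[1])
```

```text
('top', 'scene') [ 5.53293e+02 -1.06102e+02  1.01710e+02  5.80000e-02] med 0.137 n [59, 59]
('top', 'scene') [ 5.53471e+02 -1.06133e+02  1.01915e+02  9.30000e-02] med 0.143 n [59, 59]
box -92.89240359563878 -1.6785004794156198
```

Request:
send_rows --rows '[[[0.002,0,0,0,255],[0,0,0.006,0,255],[0,0,0.006,0,255],[0,0,0.004,0,255],[0,0,0.002,0,255],[0,0,0.0015,0,255],[0,0,0.0015,0,255],[0,0,0.0015,0,255],[0,0,0.0015,0,255],[0,0,0.0015,0,255]]]'

```text
time_s: 12.9
eef_pos: [562.2, -29.9, 83.8]
tcp_rot: [1.322, 1.132, -1.322]
contact_force: [-0.3, -0.2, -0.6]
gripper_width: 22.9
```

Run:
```python
from fit import *
go([0,0,0])
for i in range(3):
    t=grab_frame('top'); s=state(); print(s['eef_pos'].round(2),s['contact_force'].round(2),s['wrist_torque'].round(3))
crop(t,(280,170,340,220),10,'pics/t6.png')
```

```text
t 12.9 tcp [562.2 -29.9  83.8] x [-0. -0. -1.] y [ 0.988 -0.153 -0.   ] z [-0.153 -0.988  0.   ] a -0.154 F [-0.3 -0.2 -0.6] M [-0.05 -0.01  0.02] w 22.9
shift in present tool axes mm [  83.8 -560.1   56.7]
[562.14 -30.11  83.83] [ 0.36 -0.7  -1.66] [-0.011  0.059 -0.018]
[562.15 -30.01  83.82] [ 0.88  0.19 -1.27] [-0.025 -0.044 -0.033]
[562.21 -29.84  83.82] [-0.7   0.12 -2.32] [-0.064 -0.007 -0.012]
```

View pics/t6.png

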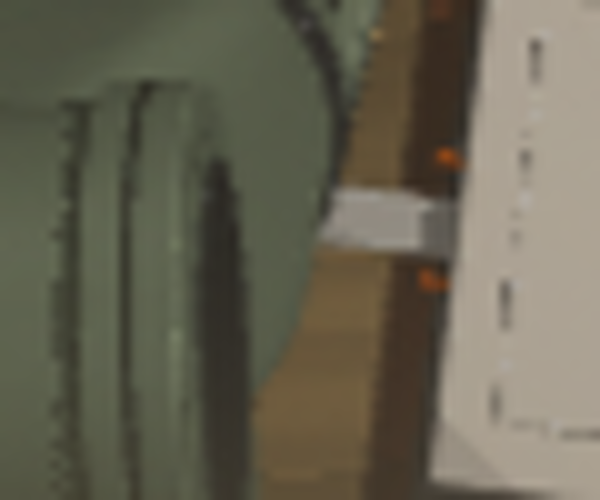

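Request:
send_rows --rows '[[[0,0,0.001,0,255],[0,0,0.001,0,255],[0,0,0.001,0,255],[0,0,0.001,0,255],[0,0,0.001,0,255],[0,0,0.001,0,255],[0,0,0.001,0,255],[0,0,0.001,0,255],[0,0,0,0,255],[0,0,0,0,255]]]'

```text
time_s: 14.3
eef_pos: [561.0, -37.7, 83.8]
tcp_rot: [1.322, 1.132, -1.322]
contact_force: [0.3, 0.0, -2.2]
gripper_width: 22.8
```

Run:
```python
from fit import *
go([0,0,0])
for i in range(3):
    t=grab_frame('top'); s=state(); print(s['eef_pos'].round(2),s['contact_force'].round(2),s['wrist_torque'].round(3))
crop(t,(280,170,340,220),10,'pics/t7.png')
```

```text
t 14.3 tcp [561.  -37.7  83.8] x [-0. -0. -1.] y [ 0.988 -0.153 -0.   ] z [-0.153 -0.988  0.   ] a -0.154 F [ 0.3  0.  -2.2] M [ 0.06  0.05 -0.02] w 22.8
shift in present tool axes mm [  83.8 -560.1   48.8]
[560.97 -37.66  83.8 ] [ 0.48  0.44 -1.4 ] [-0.023 -0.006 -0.038]
[560.97 -37.66  83.8 ] [ 0.78  0.09 -1.07] [ 0.02   0.014 -0.017]
[560.97 -37.65  83.82] [-0.54 -0.   -2.01] [-0.017 -0.014  0.006]
```

View pics/t7.png

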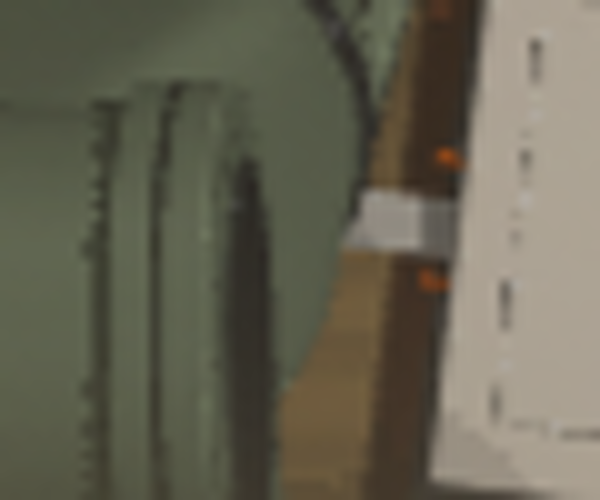

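Request:
send_rows --rows '[[[0,0,0.002,0,255],[0,0,0.002,0,255],[0,0,0.002,0,255],[0,0,0.002,0,255],[0,0,0.002,0,255],[0,0,0.002,0,255],[0,0,0.001,0,255],[0,0,0.001,0,255],[-0.001,0,0,0,255],[-0.001,0,0,0,255]]]'

```text
time_s: 15.7
eef_pos: [558.8, -51.5, 85.9]
tcp_rot: [1.322, 1.132, -1.322]
contact_force: [-0.6, 0.2, -1.7]
gripper_width: 22.8
```

Run:
```python
from fit import *
go([0,0,0])
for i in range(3):
    t=grab_frame('scene'); s=state(); print(s['eef_pos'].round(2),s['contact_force'].round(2),s['wrist_torque'].round(3))
crop(t,(210,190,300,270),8,'pics/s7.png')
```

```text
t 15.7 tcp [558.8 -51.5  85.9] x [-0. -0. -1.] y [ 0.988 -0.153  0.   ] z [-0.153 -0.988  0.   ] a -0.154 F [-0.6  0.2 -1.7] M [-0.03 -0.03  0.05] w 22.8
shift in present tool axes mm [  85.9 -560.1   34.8]
[558.89 -51.46  86.02] [ 0.39 -0.82 -0.99] [-0.007 -0.004 -0.013]
[558.89 -51.46  85.95] [ 0.97  0.37 -1.  ] [-0.011  0.051 -0.067]
[558.83 -51.5   85.85] [ 0.41  0.56 -1.21] [-0.036  0.035  0.02 ]
```

View pics/s7.png

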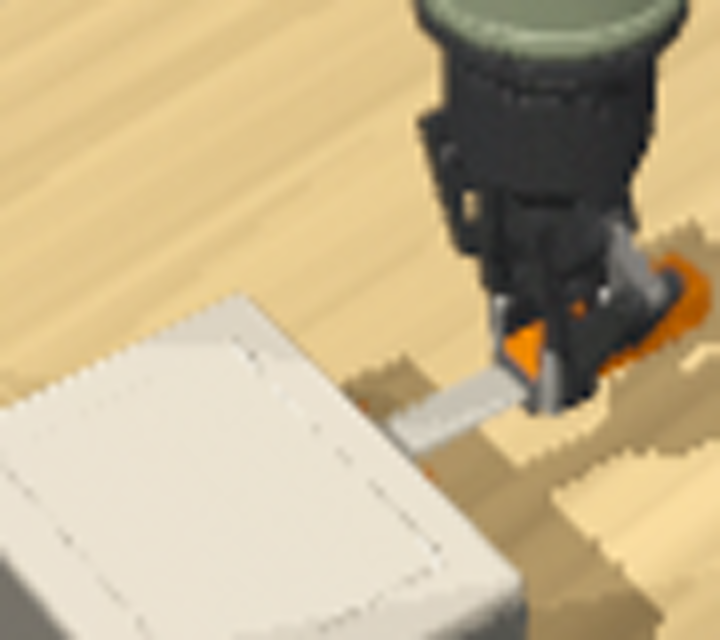

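Request:
send_rows --rows '[[[-0.001,0,0,0,255],[-0.001,0,0,0,255],[-0.001,0,0,0,255],[-0.001,0,0,0,255],[-0.001,0,0,0,255],[0,0,0,0,255],[0,0,0,0,255],[0,0,0,0,255],[0,0,0,0,255],[0,0,0,0,255]]]'

```text
time_s: 17.1
eef_pos: [558.8, -51.5, 90.8]
tcp_rot: [1.322, 1.132, -1.322]
contact_force: [-0.0, -1.8, -7.4]
gripper_width: 22.8
```

Run:
```python
from fit import *
go([0,0,0])
for i in range(3):
    t=grab_frame('scene'); s=state(); print(s['eef_pos'].round(2),s['contact_force'].round(2),s['wrist_torque'].round(3))
crop(t,(210,190,300,270),8,'pics/s8.png')
```

```text
t 17.1 tcp [558.8 -51.5  90.8] x [-0. -0. -1.] y [ 0.988 -0.153 -0.   ] z [-0.153 -0.988  0.   ] a -0.154 F [-0.  -1.8 -7.4] M [ 0.17 -0.12  0.05] w 22.8
shift in present tool axes mm [  90.8 -560.1   34.8]
[558.77 -51.56  90.8 ] [ 0.63 -1.79 -7.34] [ 0.142 -0.081  0.015]
[558.78 -51.55  90.81] [-0.02 -1.27 -8.19] [ 0.133 -0.1    0.01 ]
[558.77 -51.55  90.79] [-0.1  -1.04 -7.96] [ 0.127 -0.028  0.027]
```

View pics/s8.png

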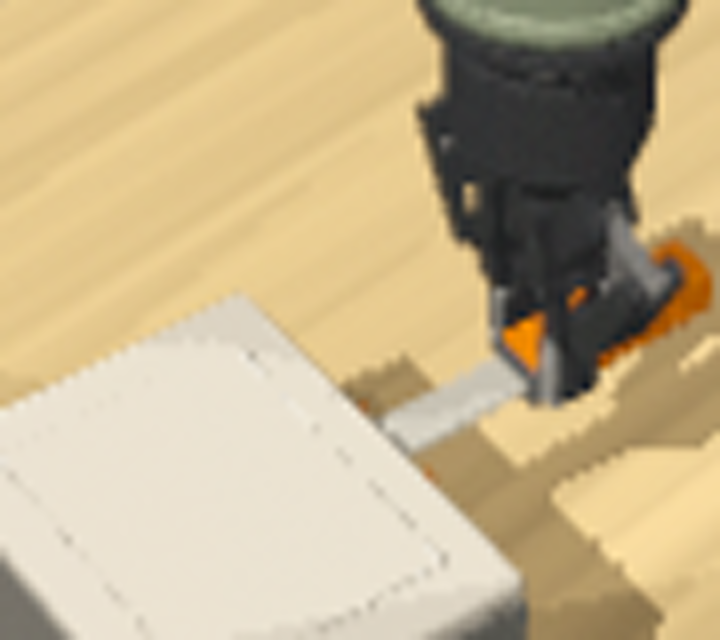

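Request:
send_rows --rows '[[[-0.001,0,0,0,255],[-0.001,0,0,0,255],[-0.001,0,0,0,255],[-0.001,0,0,0,255],[0,0,0,0,255],[0,0,0,0,255],[0,0,0,0,255],[0,0,0,0,255],[0,0,0,0,255],[0,0,0,0,255]]]'

```text
time_s: 18.5
eef_pos: [558.8, -51.5, 94.8]
tcp_rot: [1.322, 1.132, -1.322]
contact_force: [-0.5, 0.6, -6.6]
gripper_width: 22.7
```

Run:
```python
from fit import *
go([0,0,0])
for i in range(3):
    t=grab_frame('scene'); s=state(); print(s['eef_pos'].round(2),s['contact_force'].round(2),s['wrist_torque'].round(3))
crop(t,(180,190,300,290),6.5,'pics/s9.png')
crop(grab_frame('top'),(280,150,390,240),7,'pics/t9.png')
```

```text
t 18.5 tcp [558.8 -51.5  94.8] x [-0. -0. -1.] y [ 0.988 -0.153 -0.   ] z [-0.153 -0.988  0.   ] a -0.154 F [-0.5  0.6 -6.6] M [ 0.57  0.01 -0.03] w 22.7
shift in present tool axes mm [  94.8 -560.1   34.8]
[558.82 -51.47  94.81] [-0.18  1.28 -6.4 ] [ 0.541  0.051 -0.053]
[558.82 -51.48  94.81] [-0.6   1.17 -7.33] [ 0.615  0.004 -0.046]
[558.8  -51.49  94.79] [-0.63  1.04 -6.97] [ 0.607  0.029 -0.053]
```

View pics/s9.png

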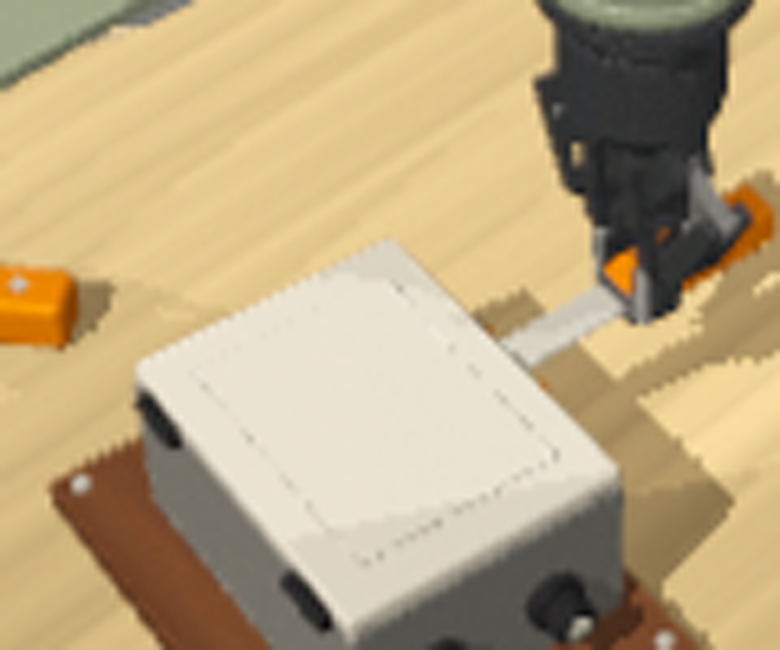

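View pics/t9.png

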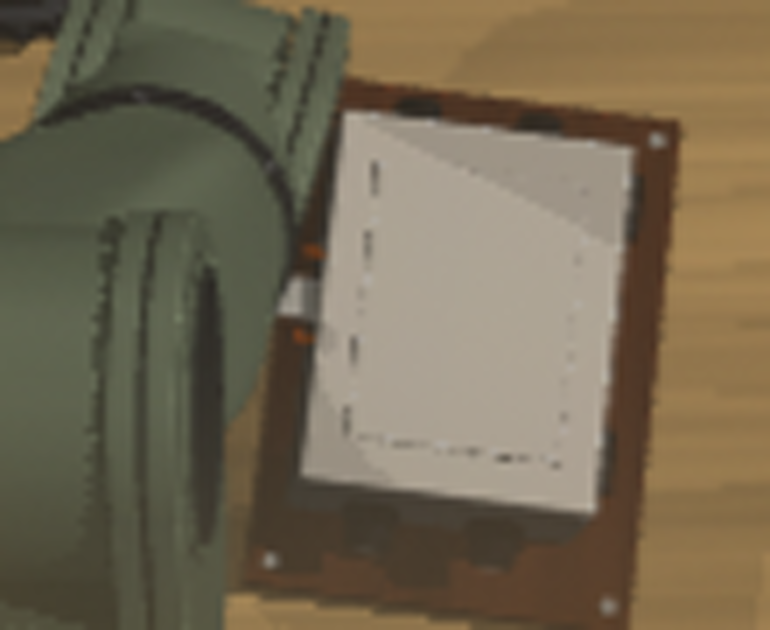

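Request:
send_rows --rows '[[[0.002,0,0,0,255],[0.002,0,0,0,255],[0,0,0.002,0,255],[0,0,0.002,0,255],[0.002,0,0,0,255],[0.002,0,0,0,255],[0.002,0,0,0,255],[0.002,0,0,0,255],[0.002,0,0,0,255],[0.002,0,0,0,255]]]'

```text
time_s: 19.95
eef_pos: [558.6, -55.0, 79.0]
tcp_rot: [1.322, 1.132, -1.321]
contact_force: [0.5, 4.2, 4.1]
gripper_width: 22.7
```

Run:
```python
from fit import *
go([0,0,0])
for i in range(2):
    t=grab_frame('scene'); s=state(); print(s['eef_pos'].round(2),s['contact_force'].round(2),s['wrist_torque'].round(3))
crop(t,(180,190,300,290),6.5,'pics/s10.png')
```

```text
t 19.95 tcp [558.6 -55.   79. ] x [ 0.001  0.    -1.   ] y [ 0.988 -0.153  0.001] z [-0.153 -0.988 -0.   ] a -0.1536 F [0.5 4.2 4.1] M [ 0.27  0.05 -0.04] w 22.7
shift in present tool axes mm [  78.5 -560.5   31.1]
[558.53 -55.08  78.77] [0.63 3.31 5.46] [ 0.028 -0.093  0.051]
[558.56 -55.08  78.87] [0.76 2.99 6.96] [ 0.074 -0.063  0.038]
```

View pics/s10.png

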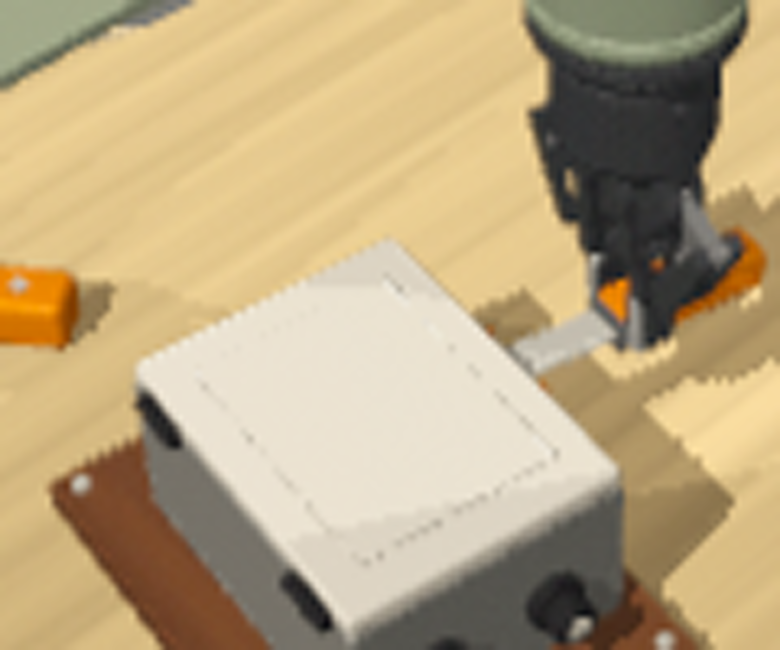

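Request:
send_rows --rows '[[[0.002,0,-0.001,0,255],[0.002,0,0,0,255],[0.002,0,0,0,255],[0.002,0,0,0,255],[0.002,0,0,0,255],[0.002,0,0,0,255],[0,0,0,0,255],[0,0,0,0,255],[0,0,0,0,255],[0,0,0,0,255]]]'

```text
time_s: 21.3
eef_pos: [558.8, -54.6, 67.3]
tcp_rot: [1.322, 1.131, -1.321]
contact_force: [-0.2, 0.3, 11.0]
gripper_width: 22.9
```

Run:
```python
from fit import *
go([0,0,0])
for i in range(2):
    t=grab_frame('scene'); s=state(); print(s['eef_pos'].round(2),s['contact_force'].round(2),s['wrist_torque'].round(3))
crop(t,(180,190,300,290),6.5,'pics/s11.png')
crop(grab_frame('top'),(280,150,390,240),7,'pics/t11.png')
```

```text
t 21.3 tcp [558.8 -54.6  67.3] x [ 0.001 -0.    -1.   ] y [ 0.988 -0.153  0.001] z [-0.153 -0.988  0.   ] a -0.154 F [-0.2  0.3 11. ] M [-0.36  0.19 -0.07] w 22.9
shift in present tool axes mm [  66.6 -560.7   31.8]
[558.81 -54.61  67.32] [-0.23  0.83 11.1 ] [-0.404  0.15  -0.029]
[558.82 -54.57  67.32] [-0.97 -0.22 10.62] [-0.384  0.186 -0.065]
```

View pics/s11.png

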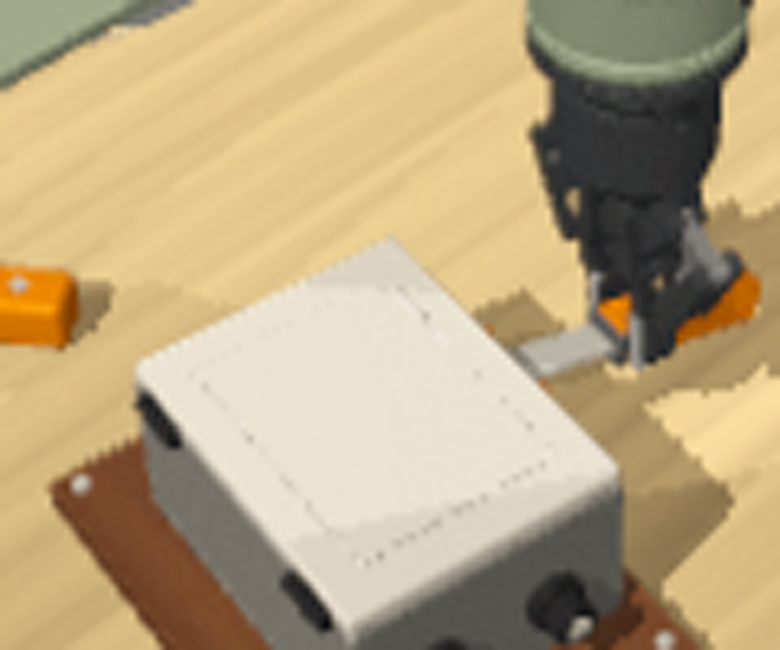

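View pics/t11.png

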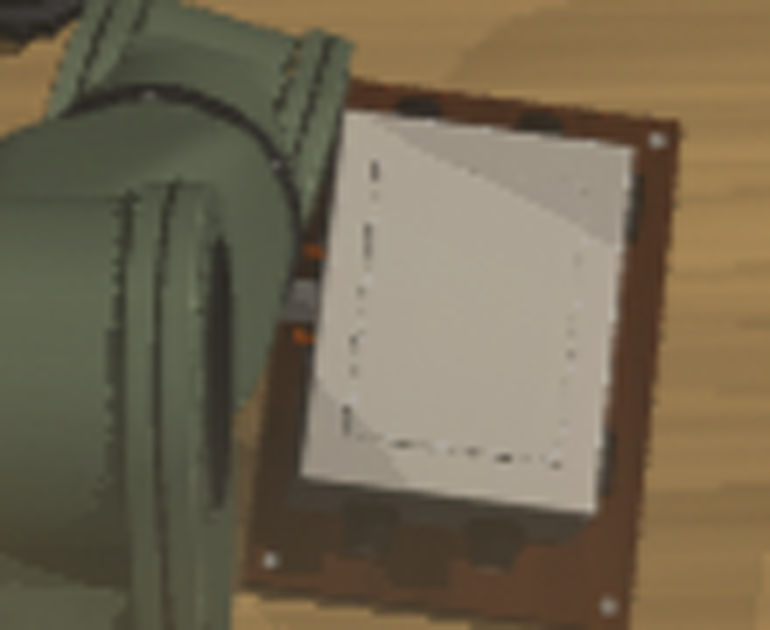

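Request:
send_rows --rows '[[[0.002,0,0,0,255],[0.002,0,0,0,255],[0.002,0,0,0,255],[0.002,0,0,0,255],[0.002,0,0,0,255],[0.002,0,0,0,255],[0,0,0,0,255],[0,0,0,0,255],[0,0,0,0,255],[0,0,0,0,255]]]'

```text
time_s: 22.7
eef_pos: [558.6, -54.8, 55.0]
tcp_rot: [1.322, 1.131, -1.321]
contact_force: [1.4, -2.6, 5.3]
gripper_width: 22.9
```

Run:
```python
from fit import *
go([0,0,0])
for i in range(2):
    t=grab_frame('scene'); s=state(); print(s['eef_pos'].round(2),s['contact_force'].round(2),s['wrist_torque'].round(3))
crop(t,(180,190,300,290),6.5,'pics/s12.png')
```

```text
t 22.7 tcp [558.6 -54.8  55. ] x [ 0.001 -0.001 -1.   ] y [ 0.988 -0.153  0.001] z [-0.153 -0.988  0.001] a -0.154 F [ 1.4 -2.6  5.3] M [-0.82 -0.    0.1 ] w 22.9
shift in present tool axes mm [  54.6 -560.4   31.5]
[558.64 -54.79  54.99] [ 1.02 -2.68  4.46] [-0.816 -0.076  0.081]
[558.65 -54.75  54.98] [ 1.04 -1.93  4.8 ] [-0.817 -0.049  0.11 ]
```

View pics/s12.png

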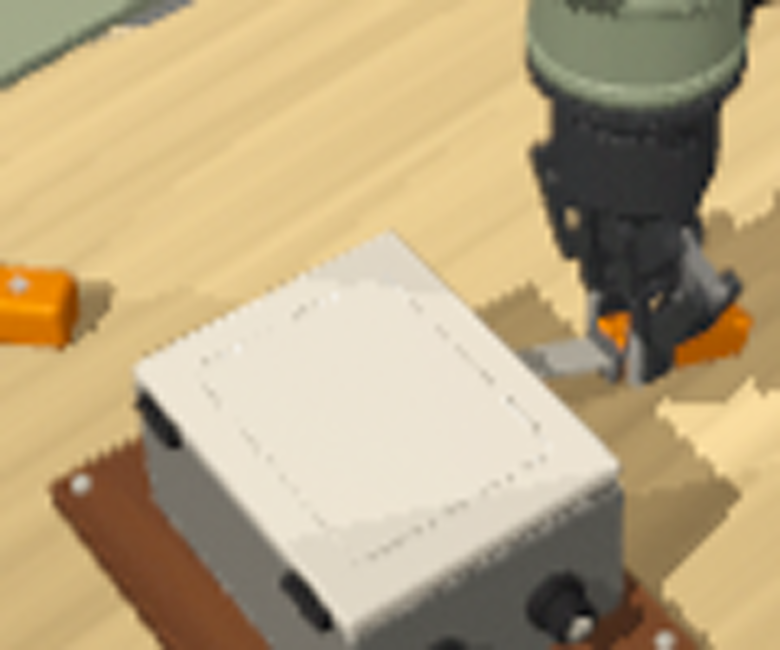

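Request:
send_rows --rows '[[[-0.004,0,0,0,255],[-0.006,0,0.0005,0,255],[-0.006,0,0.001,0,255],[-0.006,0,0.001,0,255],[-0.006,0,0.001,0,255],[-0.006,0,0.0015,0,255],[-0.006,0,0.002,0,255],[-0.0055,0,0.002,0,255],[-0.0055,0,0.0025,0,255],[0,0,0,0,255]]]'

```text
time_s: 24.05
eef_pos: [556.8, -66.2, 106.3]
tcp_rot: [1.322, 1.132, -1.322]
contact_force: [-0.2, 0.7, -1.5]
gripper_width: 22.6
```

Run:
```python
from fit import *
go([0,0,0])
for i in range(2):
    t=grab_frame('scene'); s=state(); print(s['eef_pos'].round(2),s['contact_force'].round(2),s['wrist_torque'].round(3))
crop(t,(180,170,300,290),5,'pics/s13.png')
crop(grab_frame('top'),(280,150,390,240),6,'pics/t13.png')
```

```text
t 24.05 tcp [556.8 -66.2 106.3] x [ 0.001 -0.    -1.   ] y [ 0.988 -0.154  0.001] z [-0.154 -0.988  0.   ] a -0.1543 F [-0.2  0.7 -1.5] M [-0.01  0.03 -0.02] w 22.6
shift in present tool axes mm [ 105.9 -560.4   20.2]
[556.71 -65.99 106.  ] [ 0.54  0.25 -0.77] [-0.014  0.027 -0.008]
[556.63 -65.88 105.83] [ 0.3   0.31 -1.55] [ 0.006 -0.016 -0.051]
```

View pics/s13.png

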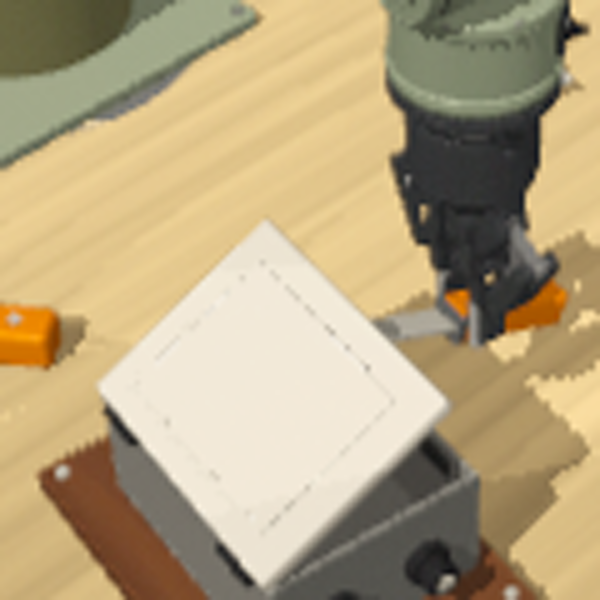

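View pics/t13.png

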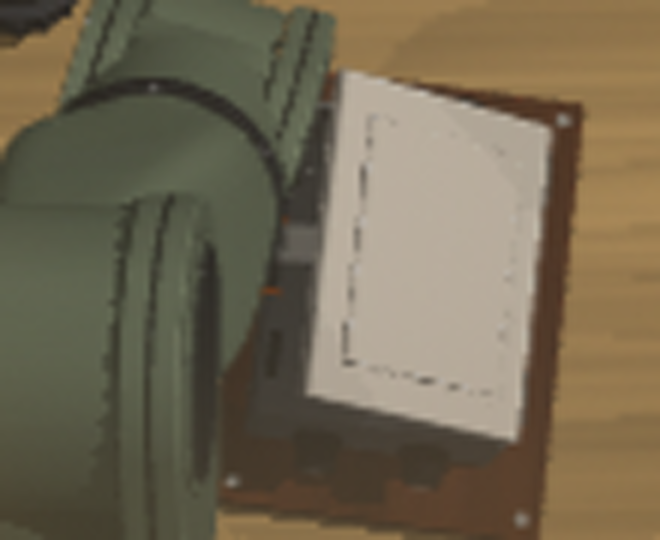

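Request:
send_rows --rows '[[[-0.006,0,0.0036,0,255],[-0.006,0,0.004,0,255],[-0.0056,0,0.0043,0,255],[-0.0054,0,0.0046,0,255],[-0.005,0,0.005,0,255],[-0.0048,0,0.0052,0,255],[-0.0045,0,0.0055,0,255],[-0.004,0,0.0058,0,255],[-0.0038,0,0.006,0,255],[-0.0034,0,0.0062,0,255]]]'

```text
time_s: 25.45
eef_pos: [548.8, -115.9, 154.5]
tcp_rot: [1.322, 1.132, -1.322]
contact_force: [0.8, 1.5, -1.9]
gripper_width: 22.4
```

Run:
```python
from fit import *
go([0,0,0])
t=grab_frame('scene'); s=state(); print(s['eef_pos'].round(2),s['contact_force'].round(2),s['wrist_torque'].round(3))
crop(t,(180,150,300,290),4,'pics/s14.png')
```

```text
t 25.45 tcp [ 548.8 -115.9  154.5] x [-0. -0. -1.] y [ 0.988 -0.153 -0.   ] z [-0.153 -0.988  0.   ] a -0.1541 F [ 0.8  1.5 -1.9] M [ 0.27 -0.08  0.02] w 22.4
shift in present tool axes mm [ 154.5 -560.1  -30.3]
[ 548.75 -116.89  154.93] [ 0.81 -0.18 -1.27] [ 0.103 -0.075  0.028]
```

View pics/s14.png

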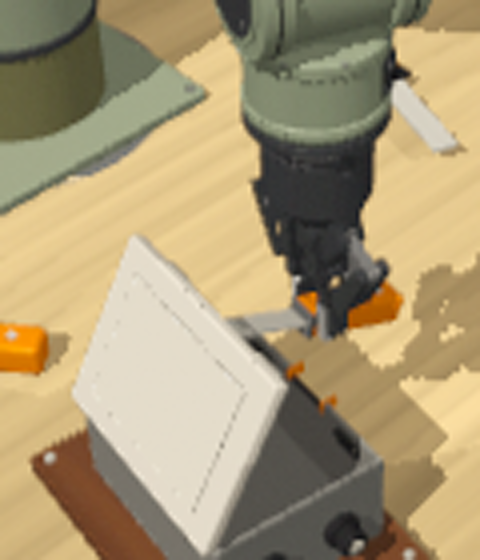

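Request:
send_rows --rows '[[[-0.0035,0,0.0075,0,255],[-0.003,0,0.0077,0,255],[-0.0024,0,0.008,0,255],[-0.002,0,0.008,0,255],[-0.0013,0,0.0082,0,255],[-0.0007,0,0.0082,0,255],[0,0,0.0083,0,255],[0,0,0.0082,0,255],[0.001,0,0.0082,0,255],[0.001,0,0.008,0,255]]]'

```text
time_s: 26.75
eef_pos: [536.5, -195.4, 165.1]
tcp_rot: [1.322, 1.132, -1.322]
contact_force: [0.5, 0.4, -2.3]
gripper_width: 22.7
```

Run:
```python
from fit import *
go([0,0,0])
t=grab_frame('scene'); s=state(); print(s['eef_pos'].round(2),s['contact_force'].round(2),s['wrist_torque'].round(3))
crop(t,(170,150,300,290),4,'pics/s15.png')
crop(grab_frame('top'),(280,150,400,250),6,'pics/t15.png')
```

```text
t 26.75 tcp [ 536.5 -195.4  165.1] x [-0. -0. -1.] y [ 0.988 -0.153 -0.   ] z [-0.153 -0.988  0.   ] a -0.1541 F [ 0.5  0.4 -2.3] M [0.14 0.01 0.  ] w 22.7
shift in present tool axes mm [ 165.2 -560.1 -110.8]
[ 536.12 -196.52  165.02] [-1.49 -1.64 -2.  ] [-0.002  0.049  0.063]
```

View pics/s15.png

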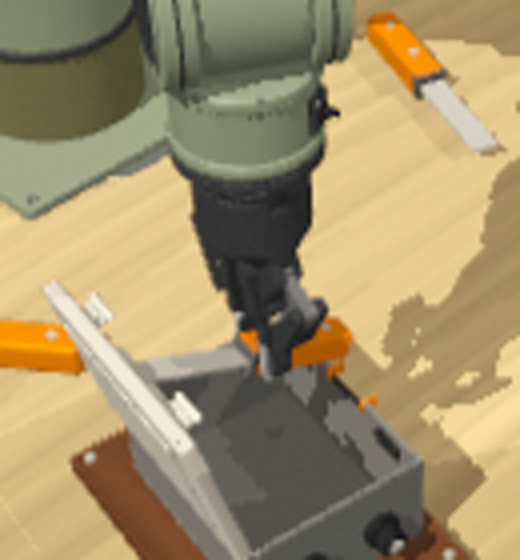

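View pics/t15.png

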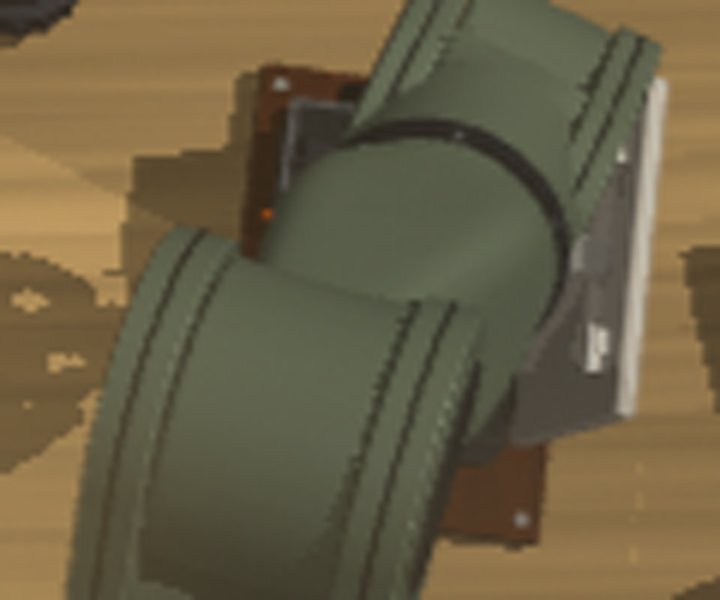

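Request:
send_rows --rows '[[[0,-0.005,-0.03,0,255],[0,-0.014,-0.042,0,255],[0.005,-0.014,-0.042,0,255],[0.01,-0.014,-0.042,0,255],[0.01,-0.014,-0.042,0,255],[0.015,-0.014,-0.042,0,255],[0.015,-0.014,-0.042,0,255],[0.018,0,0,0,255],[0.018,0,0,0,255],[0.018,0,0,0,255]]]'

```text
time_s: 28.1
eef_pos: [492.0, 97.7, 55.7]
tcp_rot: [1.322, 1.132, -1.321]
contact_force: [0.8, 0.1, -1.6]
gripper_width: 23.0
```

Run:
```python
from fit import *
go([490,101,2.6])
t=grab_frame('scene')
crop(t,(170,150,350,290),4,'pics/s16.png')
tp=grab_frame('top'); crop(tp,(200,150,400,260),4,'pics/t16.png'); np.save('t5.npy',tp); np.save('s5.npy',t)
```

```text
t 28.1 tcp [492.   97.7  55.7] x [ 0. -0. -1.] y [ 0.988 -0.153  0.   ] z [-0.153 -0.988  0.   ] a -0.1536 F [ 0.8  0.1 -1.6] M [-0.07 -0.01 -0.04] w 23.0
shift in present tool axes mm [53.1 -2.5 -2.9]
```

View pics/s16.png

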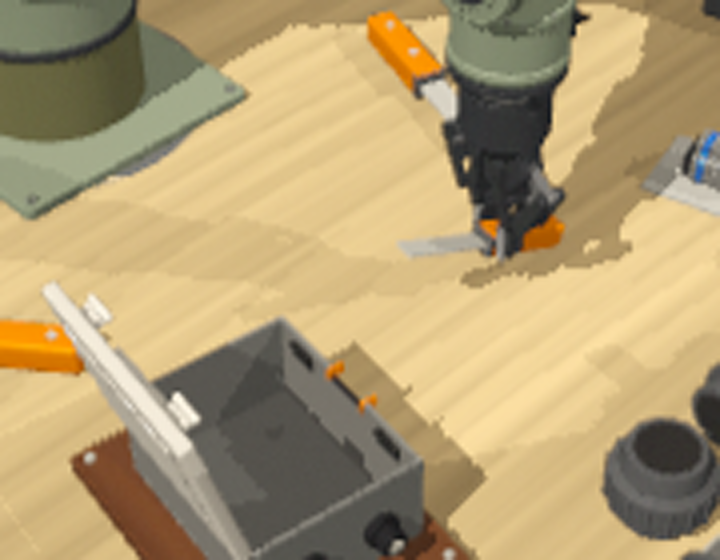

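View pics/t16.png

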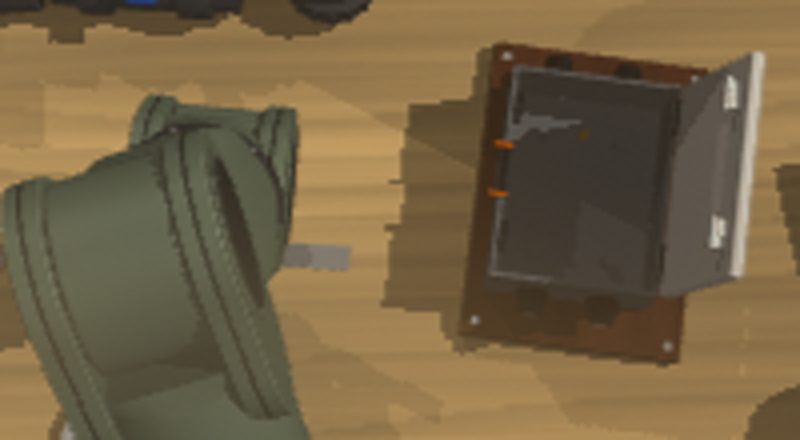

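Request:
send_rows --rows '[[[0.01,0,0,0,255],[0.01,0,0,0,255],[0.005,0,0,0,255],[0.004,0,0,0,255],[0.004,0,0,0,255],[0.004,0,0,0,255],[0.004,0,0,0,255],[0.004,0,0,0,255],[0.004,0,0,0,255],[0.002,0,0,0,255]]]'

```text
time_s: 29.45
eef_pos: [492.3, 97.0, 5.5]
tcp_rot: [1.322, 1.131, -1.322]
contact_force: [-0.0, -3.2, 8.0]
gripper_width: 23.0
```

Run:
```python
from fit import *
go([490,101,2.6])
t=grab_frame('scene')
crop(t,(240,170,340,240),7,'pics/s17.png')
b=np.load('t5.npy'); 
pin=proj('top',T([541,-198.2,-1.7235],[[0,54,34],[0,54,48],[0,54,41]])); print(pin)
crop(np.load('t5.npy'),(315,155,385,230),8,'pics/t17.png')
print(tip_of('top','pin'),tip_of('scene','pin'))
```

```text
t 29.45 tcp [492.3  97.    5.5] x [ 0.001 -0.    -1.   ] y [ 0.988 -0.154  0.001] z [-0.154 -0.988  0.   ] a -0.1547 F [-0.  -3.2  8. ] M [-0.22  0.07  0.03] w 23.0
shift in present tool axes mm [ 2.8 -2.9 -3.6]
[[345.56062965 183.37098747]
 [346.03617994 182.48111066]
 [345.79753377 182.92767899]]
[{'centre': [348.9, 183.2], 'score': 0.91}] [{'centre': [247.7, 284.9], 'score': 0.85}, {'centre': [200.7, 239.4], 'score': 0.29}]
```

View pics/s17.png

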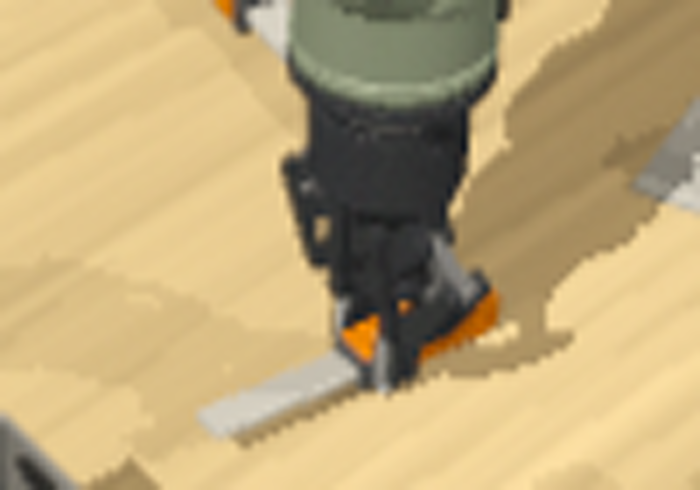

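View pics/t17.png

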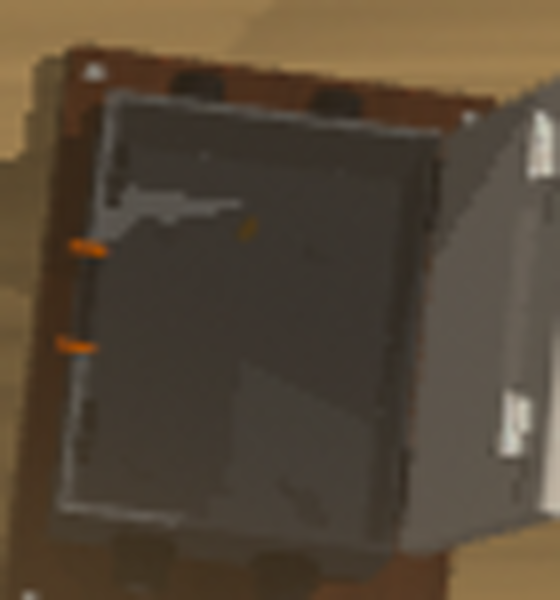

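Request:
send_rows --rows '[[[0.0015,0,0,0,255],[0.0015,0,0,0,255],[0.001,0,0,0,255],[0,0,0,0,255],[0,0,0,0,180],[0,0,0,0,100],[0,0,0,0,0],[0,0,0,0,0],[0,0,0,0,0],[0,0,0,0,0]]]'

```text
time_s: 30.85
eef_pos: [491.9, 97.5, 1.2]
tcp_rot: [1.322, 1.132, -1.322]
contact_force: [-0.6, -0.1, -0.2]
gripper_width: 85.4
```

Run:
```python
from fit import *
go([490,101,2.6])
t=grab_frame('scene')
crop(t,(240,170,340,240),7,'pics/s18.png')
```

```text
t 30.85 tcp [491.9  97.5   1.2] x [ 0. -0. -1.] y [ 0.988 -0.153  0.   ] z [-0.153 -0.988  0.   ] a -0.154 F [-0.6 -0.1 -0.2] M [0.02 0.   0.04] w 85.4
shift in present tool axes mm [-1.4 -2.4 -3.2]
```

View pics/s18.png

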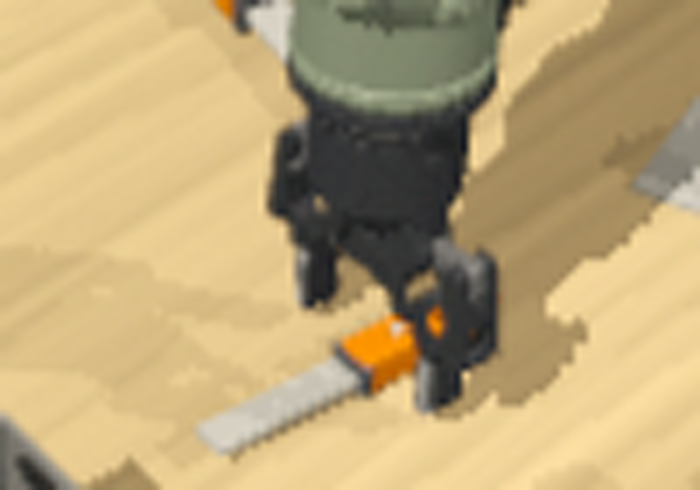

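Request:
send_rows --rows '[[[-0.02,0,0,0,0],[-0.03,0,0,0,0],[-0.03,0.0025,-0.044,0,0],[0,0.0025,-0.044,0,0],[0,0.0025,-0.044,0,0],[0,0.0025,-0.044,0,0],[0,0.0025,-0.044,0,0],[0,0.0025,-0.045,0,0],[0,0,0,0.166,0],[0,0,0,0.166,0]]]'

```text
time_s: 32.15
eef_pos: [547.1, 357.3, 80.9]
tcp_rot: [1.56, 0.935, -1.561]
contact_force: [0.4, -0.2, 0.0]
gripper_width: 85.4
```

Run:
```python
from fit import *
go([547.2,357.2,6],-1.3155)
```

```text
t 32.15 tcp [547.1 357.3  80.9] x [-0. -0. -1.] y [ 0.882 -0.471 -0.   ] z [-0.471 -0.882  0.   ] a -0.4908 F [ 0.4 -0.2  0. ] M [ 0.02 -0.01 -0.01] w 85.4
shift in present tool axes mm [74.9  0.1  0. ]
spin 0.8247
shift in turned axes [74.9  0.1 -0.1]
q7 [-0.81  1.06  0.45  1.32 -0.52  0.88 -0.72]
```

Request:
send_rows --rows '[[[0.005,0,0,0.165,0],[0.005,0,0,0.165,0],[0.005,0,0,0.165,0],[0,0,0,0.165,0],[0,0,0,0.165,0],[0.015,0,0,0,0],[0.015,0,0,0,0],[0.015,0,0,0,0],[0.01,0,0,0,0],[0.005,0,0,0,0]]]'

```text
time_s: 33.4
eef_pos: [547.3, 356.9, 5.5]
tcp_rot: [2.082, 0.272, -2.083]
contact_force: [0.4, 0.5, -0.3]
gripper_width: 85.5
```

Run:
```python
from fit import *
go([547.2,357.2,6],-1.3155)
t=grab_frame('scene')
crop(t,(310,150,400,220),8,'pics/s19.png')
```

```text
t 33.4 tcp [547.3 356.9   5.5] x [-0. -0. -1.] y [ 0.257 -0.966  0.   ] z [-0.966 -0.257  0.   ] a -1.3106 F [ 0.4  0.5 -0.3] M [ 0.01  0.01 -0.  ] w 85.5
shift in present tool axes mm [-0.5 -0.3  0. ]
spin 0.0049
shift in turned axes [-0.5 -0.3  0. ]
q7 [-0.87  1.21  0.6   1.34 -0.79  0.83 -1.34]
```

View pics/s19.png

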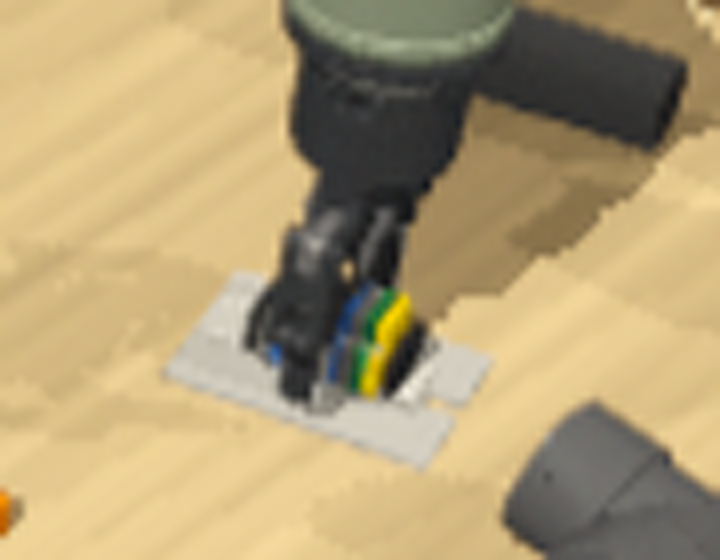

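Request:
send_rows --rows '[[[0,0,0,0,255],[0,0,0,0,255],[0,0,0,0,255],[0,0,0,0,255],[-0.01,0,0,0,255],[-0.025,0,0,0,255],[-0.03,0,0,0,255],[-0.03,0,0,0,255],[-0.03,0,0,0,255],[-0.01,0,0,0,255]]]'

```text
time_s: 34.7
eef_pos: [547.8, 357.2, 143.0]
tcp_rot: [2.085, 0.273, -2.081]
contact_force: [-0.7, -0.3, -3.2]
gripper_width: 41.1
```

Run:
```python
from fit import *
go([541,-198.2,140],-1.7235)
t=avg('top',2); s=avg('scene',2); np.save('t6.npy',t); np.save('s6.npy',s)
crop(t,(150,140,240,240),6,'pics/t20.png'); crop(s,(310,130,400,220),7,'pics/s20.png')
```

```text
t 34.7 tcp [547.8 357.2 143. ] x [ 0.002  0.001 -1.   ] y [ 0.257 -0.966 -0.001] z [-0.966 -0.257 -0.002] a -1.311 F [-0.7 -0.3 -3.2] M [ 0.03  0.01 -0.03] w 41.1
shift in present tool axes mm [  2.5 535.  149.2]
spin 0.4125
shift in turned axes [  2.5 550.  -77.8]
q7 [-0.9   1.03  0.7   1.28 -0.69  1.07 -1.43]
```

View pics/t20.png

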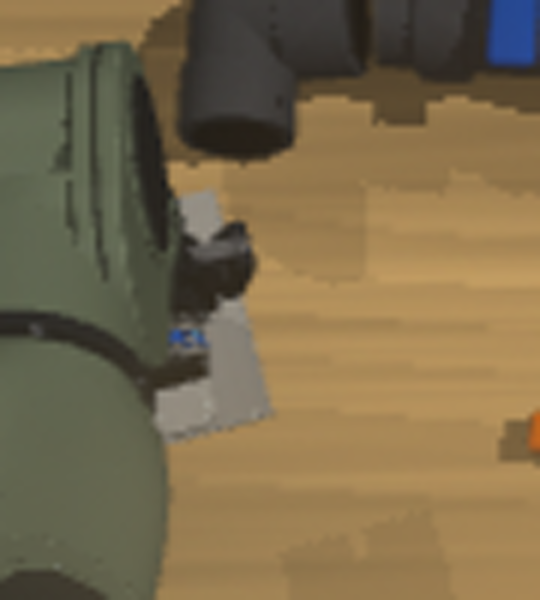

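View pics/s20.png

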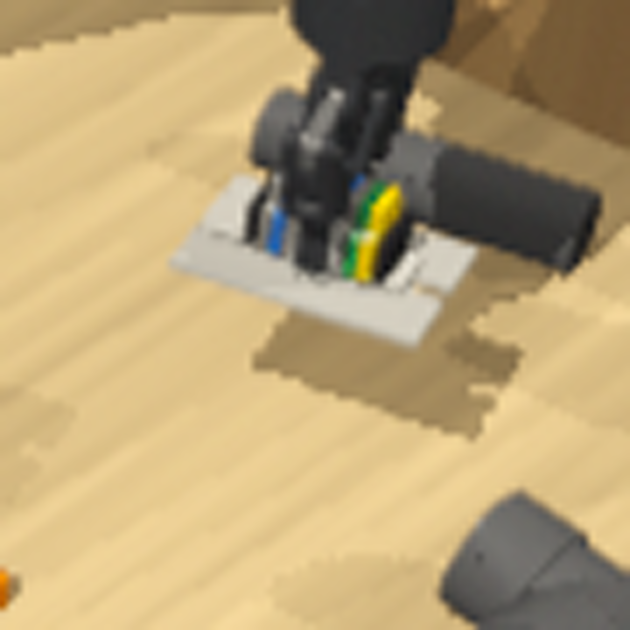

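Request:
send_rows --rows '[[[0,0.04,0.01,0,255],[0,0.051,0.0138,0,255],[0,0.051,0.0138,0,255],[0,0.051,0.0138,0,255],[0,0.051,0.0138,0,255],[0,0.051,0.0138,0,255],[0,0.051,0.0138,0,255],[0,0.051,0.0138,0,255],[0,0.051,0.0138,0,255],[0,0.05,0.0138,0,255]]]'

```text
time_s: 36.15
eef_pos: [545.0, -160.2, 140.2]
tcp_rot: [2.082, 0.273, -2.084]
contact_force: [0.9, -0.5, -2.2]
gripper_width: 41.1
```

Run:
```python
from fit import *
go([541,-198.2,140],-1.7235)
```

```text
t 36.15 tcp [ 545.  -160.2  140.2] x [-0.001  0.    -1.   ] y [ 0.257 -0.966 -0.001] z [-0.966 -0.257  0.001] a -1.311 F [ 0.9 -0.5 -2.2] M [ 0.02 -0.06 -0.  ] w 41.1
shift in present tool axes mm [ 0.2 35.6 13.6]
spin 0.4125
shift in turned axes [ 0.2 38.1 -1.8]
q7 [-0.04  0.89  0.56  1.63 -0.6   0.81 -0.53]
```

Request:
send_rows --rows '[[[0,0,0,0.1375,255],[0,0,0,0.1375,255],[0,0,0,0.1375,255],[0,0.01,-0.0005,0,255],[0,0.01,-0.0005,0,255],[0,0.01,-0.0005,0,255],[0.01,0.008,-0.0003,0,255],[0.01,0,0,0,255],[0,0,0,0,255],[0,0,0,0,255]]]'

```text
time_s: 37.4
eef_pos: [541.7, -196.2, 121.3]
tcp_rot: [-2.142, 0.163, 2.142]
contact_force: [0.8, -0.8, -2.4]
gripper_width: 40.9
```

Run:
```python
from fit import *
go([541,-198.2,140],-1.7235)
t=avg('top',3); s=avg('scene',3); np.save('t7.npy',t); np.save('s7.npy',s)
crop(t,(310,140,400,240),6,'pics/t21.png'); crop(s,(170,180,300,310),6,'pics/s21.png')
```

```text
t 37.4 tcp [ 541.7 -196.2  121.3] x [-0. -0. -1.] y [-0.152 -0.988  0.   ] z [-0.988  0.152  0.   ] a -1.723 F [ 0.8 -0.8 -2.4] M [ 0.03 -0.04  0.03] w 40.9
shift in present tool axes mm [-18.7   2.    0.4]
spin 0.0005
shift in turned axes [-18.7   2.    0.4]
q7 [-0.01  0.95  0.65  1.62 -0.73  0.83 -0.78]
```

View pics/t21.png

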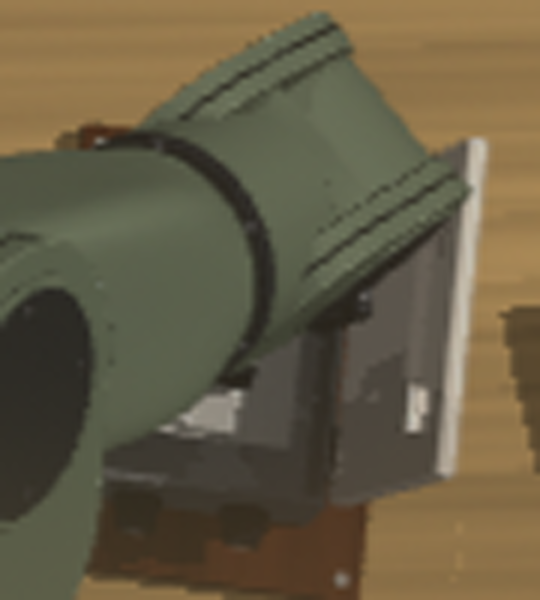

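View pics/s21.png

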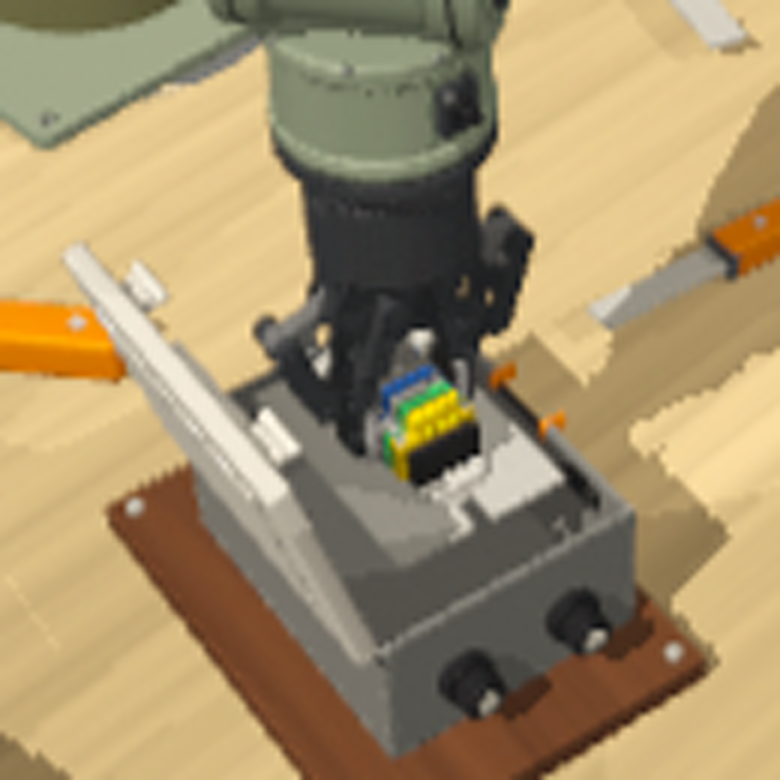

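Run:
```python
from fit import *
im=np.load('s7.npy')
A=lambda *v:np.array(v,float)
E=[(A(-43,65,3),A(-6,65,3)),(A(6,65,3),A(43,65,3)),(A(-5,64,3),A(-5,50,3)),(A(5,64,3),A(5,50,3)),(A(-45,64,3),A(-45,10,3)),(A(45,64,3),A(45,10,3))]
for z in (114.8,115.8,116.8):
    p=fit({"scene":im},[541.7,-196.2,-1.723,z],{"scene":E},ws=(3,2.5,2,1.5,1.5))
p=fit({"scene":im},[541.7,-196.2,-1.723,115.8],{"scene":E},ws=(3,2.5,2,1.5,1.5))
draw(im,"scene",p,E,(215,235,275,285),12,"pics/s22.png")
# rim in scene & top with cover open: outer rim rectangle z=100 visible edges
rim=[(A(-70,-90,100),A(-70,90,100)),(A(-70,90,100),A(70,90,100))]
t=np.load('t5.npy').astype(float); s=np.load('s5.npy').astype(float)
E2=rect(-70,70,-90,90,100)
fit({"scene":s},[541,-198.2,-1.7235],{"scene":[(A(-70,90,100),A(70,90,100)),(A(-70,-90,100),A(-70,90,100))]},ws=(2,1.5,1.5))
fit({"top":t},[541,-198.2,-1.7235],{"top":[(A(-70,90,100),A(70,90,100)),(A(-70,-90,100),A(-70,90,100))]},ws=(2,1.5,1.5))
# pin in scene
print(proj("scene",T([541,-198.2,-1.7235],[[0,54,34],[0,54,48]])),proj("scene",T([539.9,-198.3,-1.7235],[[0,54,34],[0,54,48]])))
crop(s,(225,260,270,300),14,"pics/s23.png")
```

```text
['scene'] [ 541.8454 -195.4328   -1.7308  114.8   ] n [150] med|r| 0.225
['scene'] [ 542.468  -195.9596   -1.7312  115.8   ] n [150] med|r| 0.222
['scene'] [ 543.1073 -196.5096   -1.7312  116.8   ] n [150] med|r| 0.216
['scene'] [ 542.468  -195.9596   -1.7312  115.8   ] n [150] med|r| 0.222
['scene'] [ 539.2272 -199.1581   -1.7323] n [40] med|r| 0.205
['top'] [ 542.8756 -196.9279   -1.7226] n [42] med|r| 0.195
[[248.38455349 283.4883316 ]
 [248.2258617  280.46285764]] [[248.09945561 283.29269679]
 [247.93850591 280.26694869]]
```

View pics/s22.png

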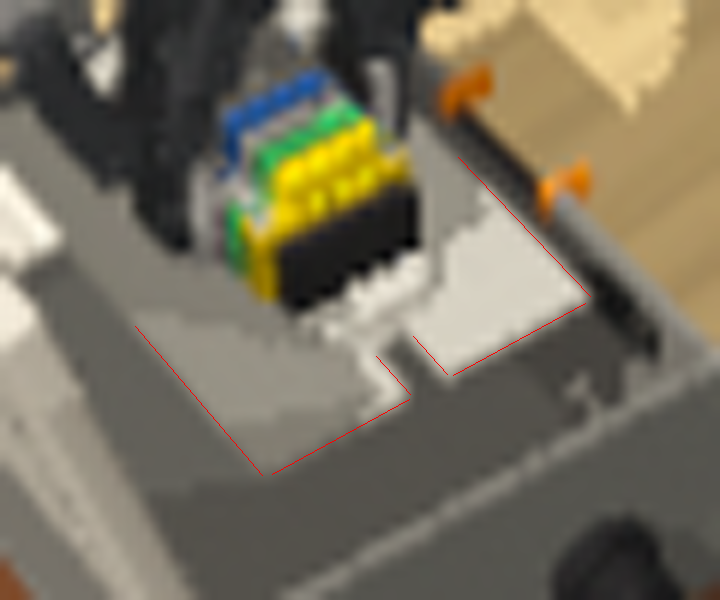

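View pics/s23.png

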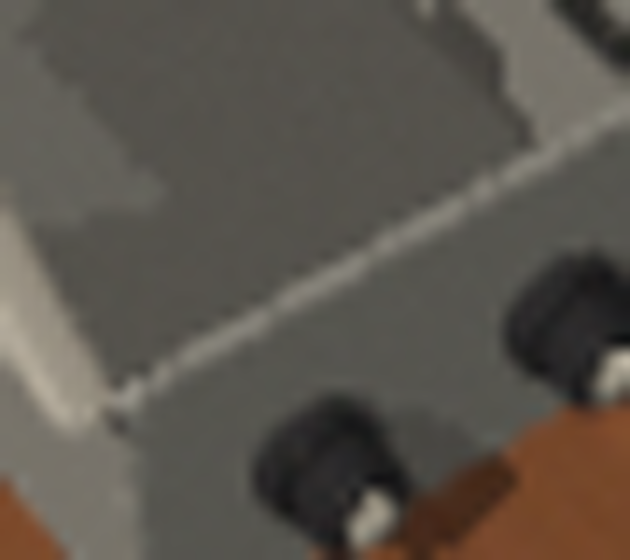

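Run:
```python
from fit import *
t=np.load('t5.npy').astype(float)
x0,y0=340,177
c=t[y0:y0+13,x0:x0+13]; sat=c[...,0]-c[...,2]; print(sat.round(0).astype(int))
w=np.clip(sat-sat.min()-15,0,None)
m=np.zeros_like(w); m[3:9,2:9]=1; w*=m
yy,xx=np.mgrid[0:13,0:13]; print("centroid",x0+(w*xx).sum()/w.sum(),y0+(w*yy).sum()/w.sum())
for P in ([541,-198.2],[542,-198],[540,-198]):
  print(P,proj('top',T([*P,-1.7235],[[0,54,34],[0,54,42],[0,54,48]])).round(2).tolist())
```

```text
[[13 13 13 12 13 13 12 12 12 13 12 13 12]
 [13 13 13 12 13 12 12 12 13 12 12 12 12]
 [12 13 12 13 11 13 13 13 13 12 12 13 13]
 [11 11 12 11 11 12 12 13 13 12 12 13 13]
 [10 11 12 12 12 13 14 13 12 12 12 13 13]
 [13 12 13 13 13 23 40 19 12 12 13 12 12]
 [12 12 13 13 18 43 51 20 12 13 11 12 12]
 [13 13 12 13 24 44 33 15 12 12 12 12 12]
 [13 13 13 12 13 19 14 12 12 12 13 12 12]
 [13 13 12 12 12 12 12 12 12 12 12 12 12]
 [12 13 13 12 13 12 12 12 12 13 13 12 12]
 [13 12 13 12 11 12 13 13 12 13 12 12 12]
 [13 13 13 12 12 13 12 12 12 12 12 12 12]]
centroid 345.56976744186045 183.13953488372093
[541, -198.2] [[345.56, 183.37], [345.83, 182.86], [346.04, 182.48]]
[542, -198] [[345.49, 183.09], [345.76, 182.58], [345.97, 182.2]]
[540, -198] [[345.51, 183.65], [345.79, 183.15], [345.99, 182.77]]
```

Request:
send_rows --rows '[[[0,0.0023,0.002,0,255],[0.009,0,0,0,255],[0.009,0,0,0,255],[0.009,0,0,0,255],[0.009,0,0,0,255],[0.009,0,0,0,255],[0.009,0,0,0,255],[0.008,0,0,0,255],[0,0,0,0,255],[0,0,0,0,255]]]'

```text
time_s: 38.95
eef_pos: [539.4, -198.6, 59.5]
tcp_rot: [-2.142, 0.164, 2.142]
contact_force: [-0.0, -0.9, -1.9]
gripper_width: 40.9
```

Run:
```python
from fit import *
go([539.4,-198.2,40],-1.7235)
s=avg('scene',3); np.save('s8.npy',s); t=avg('top',2); np.save('t8.npy',t)
crop(s,(190,180,290,300),6,'pics/s24.png')
crop(t,(310,140,400,240),6,'pics/t24.png')
s=state(); print(s['contact_force'].round(2),s['wrist_torque'].round(3))
```

```text
t 38.95 tcp [ 539.4 -198.6   59.5] x [ 0. -0. -1.] y [-0.152 -0.988  0.   ] z [-0.988  0.152 -0.   ] a -1.7236 F [-0.  -0.9 -1.9] M [0.01 0.04 0.06] w 40.9
shift in present tool axes mm [19.5 -0.4  0. ]
spin -0.0001
shift in turned axes [19.5 -0.4  0. ]
q7 [ 0.03  1.03  0.57  1.66 -0.8   0.7  -0.71]
[-0.48  0.96 -2.76] [-0.047  0.001  0.003]
```

View pics/s24.png

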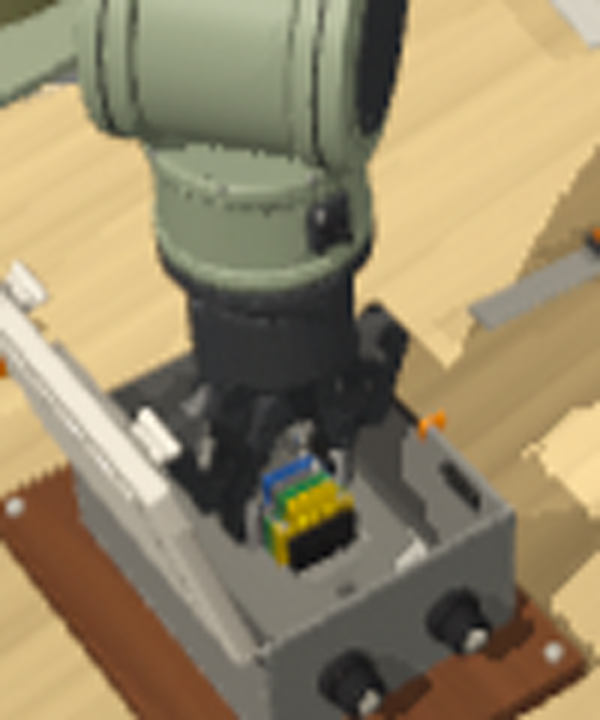

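View pics/t24.png

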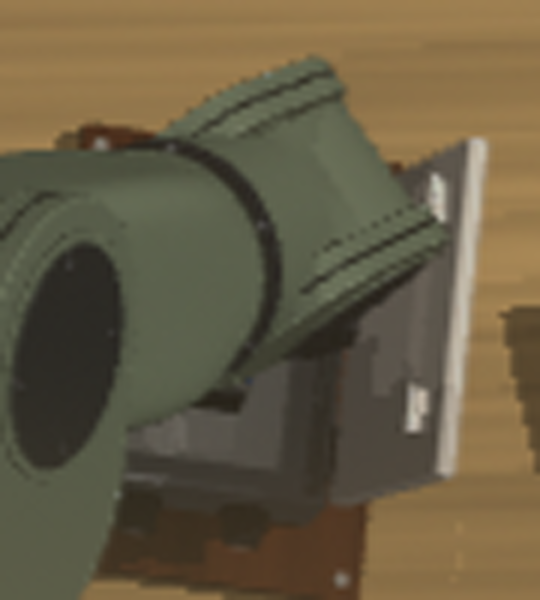

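Request:
send_rows --rows '[[[0.001,-0.0003,0,0,255],[0.002,0,0,0,255],[0.002,0,0,0,255],[0.0015,0,0,0,255],[0.0015,0,0,0,255],[0.001,0,0,0,255],[0.001,0,0,0,255],[0.001,0,0,0,255],[0,0,0,0,255],[0,0,0,0,255]]]'

```text
time_s: 40.45
eef_pos: [539.3, -198.2, 48.3]
tcp_rot: [-2.142, 0.164, 2.142]
contact_force: [-0.1, 0.7, -3.1]
gripper_width: 41.2
```

Run:
```python
from fit import *
go([539.4,-198.2,40],-1.7235)
for i in range(3):
    grab_frame('top'); s=state(); print(s['contact_force'].round(2),s['wrist_torque'].round(3))
```

```text
t 40.45 tcp [ 539.3 -198.2   48.3] x [ 0. -0. -1.] y [-0.152 -0.988  0.   ] z [-0.988  0.152 -0.   ] a -1.7236 F [-0.1  0.7 -3.1] M [-0.01 -0.03  0.  ] w 41.2
shift in present tool axes mm [ 8.3 -0.1 -0.1]
spin -0.0001
shift in turned axes [ 8.3 -0.1 -0.1]
q7 [ 0.03  1.05  0.55  1.66 -0.81  0.68 -0.7 ]
[-0.41  0.08 -2.63] [-0.046 -0.023  0.019]
[ 0.18  0.47 -1.94] [ 0.007 -0.016 -0.   ]
[-0.05  0.01 -2.39] [0.013 0.008 0.007]
```

Request:
send_rows --rows '[[[0.001,0,0,0,255],[0.001,0,0,0,255],[0.001,0,0,0,255],[0.001,0,0,0,255],[0.001,0,0,0,255],[0.001,0,0,0,255],[0.001,0,0,0,255],[0,0,0,0,255],[0,0,0,0,255],[0,0,0,0,255]]]'

```text
time_s: 41.85
eef_pos: [539.3, -198.2, 41.3]
tcp_rot: [-2.142, 0.164, 2.142]
contact_force: [-0.5, -0.0, -2.8]
gripper_width: 41.0
```

Run:
```python
from fit import *
go([539.4,-198.2,40],-1.7235)
for i in range(3):
    grab_frame('top'); s=state(); print(s['contact_force'].round(2),s['wrist_torque'].round(3))
s=avg('scene',2); crop(s,(190,200,290,300),7,'pics/s25.png')
```

```text
t 41.85 tcp [ 539.3 -198.2   41.3] x [ 0. -0. -1.] y [-0.152 -0.988  0.   ] z [-0.988  0.152 -0.   ] a -1.7235 F [-0.5 -0.  -2.8] M [-0.06 -0.02  0.07] w 41.0
shift in present tool axes mm [ 1.3 -0.  -0.1]
spin 0.0
shift in turned axes [ 1.3 -0.  -0.1]
q7 [ 0.04  1.06  0.55  1.66 -0.82  0.67 -0.7 ]
[-0.14 -0.37 -2.48] [-0.028 -0.     0.004]
[-0.09  0.45 -2.21] [0.    0.032 0.028]
[-0.19 -0.89 -1.21] [ 0.036 -0.048  0.037]
```

View pics/s25.png

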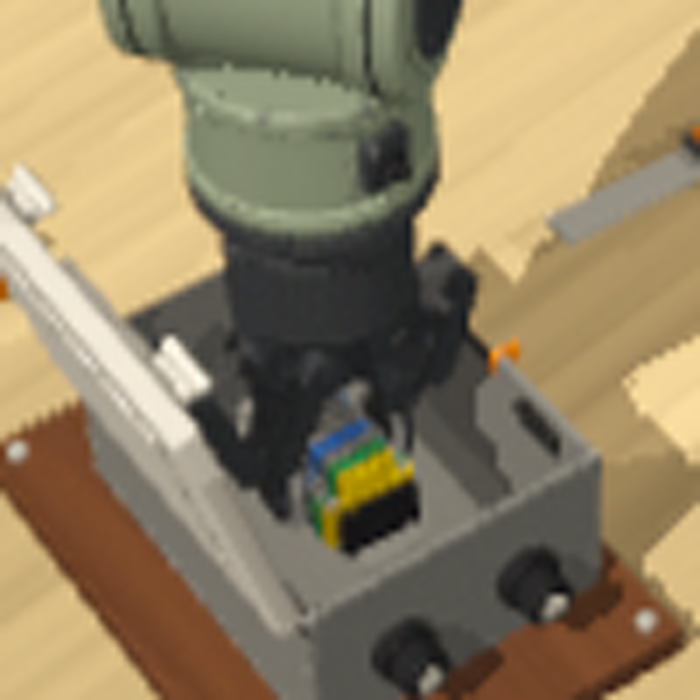

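Request:
send_rows --rows '[[[0.0005,0,0,0,255],[0.0005,0,0,0,255],[0.0004,0,0,0,255],[0.0004,0,0,0,255],[0.0004,0,0,0,255],[0,0,0,0,255],[0,0,0,0,255],[0,0,0,0,255],[0,0,0,0,255],[0,0,0,0,255]]]'

```text
time_s: 43.35
eef_pos: [539.4, -198.3, 40.7]
tcp_rot: [-2.143, 0.164, 2.141]
contact_force: [-9.9, 6.4, 33.1]
gripper_width: 41.1
```

Run:
```python
from fit import *
go([539.4,-198.2,40],-1.7235)
for i in range(3):
    grab_frame('top'); s=state(); print(s['contact_force'].round(2),s['wrist_torque'].round(3))
```

```text
t 43.35 tcp [ 539.4 -198.3   40.7] x [ 0.001  0.    -1.   ] y [-0.152 -0.988 -0.   ] z [-0.988  0.152 -0.001] a -1.7236 F [-9.9  6.4 33.1] M [1.3  1.97 0.06] w 41.1
shift in present tool axes mm [ 0.7 -0.1 -0. ]
spin -0.0001
shift in turned axes [ 0.7 -0.1 -0. ]
q7 [ 0.04  1.06  0.54  1.66 -0.82  0.66 -0.69]
[-9.77  6.13 32.81] [ 1.322  1.907 -0.012]
[-8.84  6.23 34.49] [1.206 1.918 0.008]
[-10.17   6.49  33.5 ] [1.298 1.945 0.031]
```

Request:
send_rows --rows '[[[-0.0005,0,0,0,255],[-0.0003,0,0,0,255],[0,0,0,0,120],[0,0,0,0,70],[0,0,0,0,70],[0,0,0,0,70],[0,0,0,0,70],[0,0,0,0,70],[0,0,0,0,70],[0,0,0,0,70]]]'

```text
time_s: 44.75
eef_pos: [539.3, -198.2, 39.8]
tcp_rot: [-2.142, 0.164, 2.142]
contact_force: [-0.4, 0.8, -0.1]
gripper_width: 61.6
```

Run:
```python
from fit import *
go([539.4,-198.2,40],-1.7235)
for i in range(2):
    grab_frame('top'); s=state(); print(s['contact_force'].round(2),s['wrist_torque'].round(3))
s=avg('scene',2); crop(s,(190,200,290,300),7,'pics/s26.png')
```

```text
t 44.75 tcp [ 539.3 -198.2   39.8] x [-0. -0. -1.] y [-0.152 -0.988  0.   ] z [-0.988  0.152  0.   ] a -1.7235 F [-0.4  0.8 -0.1] M [-0.02 -0.01 -0.01] w 61.6
shift in present tool axes mm [-0.2 -0.  -0.1]
spin 0.0
shift in turned axes [-0.2 -0.  -0.1]
q7 [ 0.04  1.06  0.54  1.66 -0.82  0.66 -0.69]
[ 0.36  0.18 -0.37] [ 0.051  0.03  -0.023]
[-0.41 -0.25  0.77] [-0.017 -0.024  0.005]
```

View pics/s26.png

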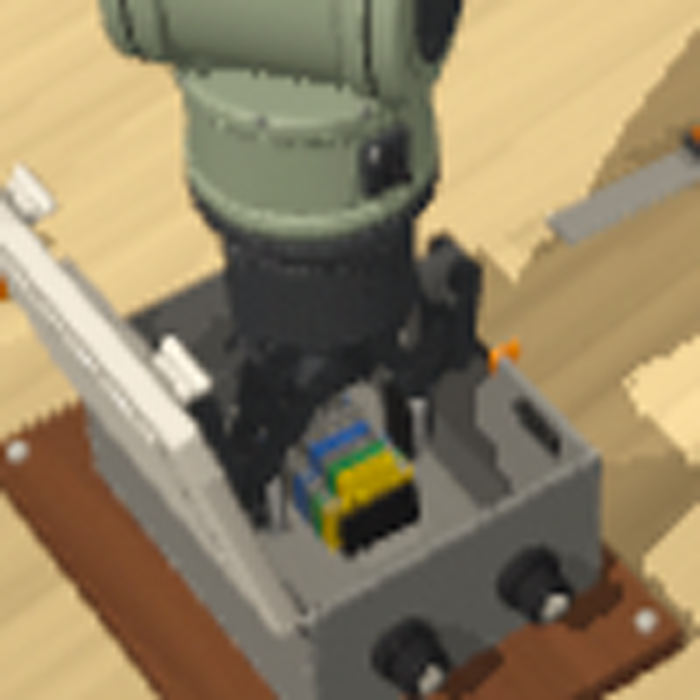

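Request:
send_rows --rows '[[[-0.005,0,0,0,70],[-0.01,0,0,0,70],[-0.015,0,0,0,70],[-0.02,0,0,0,70],[-0.025,0,0,0,70],[-0.03,0,0,0,70],[-0.03,0,0,0,70],[0,-0.05,0,0,70],[0,-0.055,0,0,70],[0,-0.055,0,0,70]]]'

```text
time_s: 46.2
eef_pos: [563.7, -38.4, 175.9]
tcp_rot: [-2.143, 0.164, 2.141]
contact_force: [0.3, 0.3, -0.2]
gripper_width: 61.8
```

Request:
send_rows --rows '[[[0,-0.05,0,0,70],[0,-0.05,0,0,70],[0,-0.04,0,0,70],[0,0,0,0,70],[0,0,0,0,70],[0,0,0,0,70],[0,0,0,0,70],[0,0,0,0,70],[0,0,0,0,70],[0,0,0,0,70]]]'

```text
time_s: 47.45
eef_pos: [584.9, 98.3, 174.8]
tcp_rot: [-2.142, 0.164, 2.142]
contact_force: [0.1, 0.2, -0.7]
gripper_width: 62.0
```

Run:
```python
from fit import *
go([539.4,-198.2,40])
s=avg('scene',3); crop(s,(190,200,290,300),7,'pics/s27.png'); np.save('s9.npy',s)
t=avg('top',3); crop(t,(315,150,395,235),8,'pics/t27.png'); crop(t,(0,60,560,420),1.4,'pics/t28.png'); np.save('t9.npy',t)
```

```text
t 47.45 tcp [584.9  98.3 174.8] x [-0. -0. -1.] y [-0.152 -0.988  0.   ] z [-0.988  0.152  0.   ] a -1.7236 F [ 0.1  0.2 -0.7] M [0.03 0.03 0.02] w 62.0
shift in present tool axes mm [ 1.348e+02  2.999e+02 -1.000e-01]
```

View pics/s27.png

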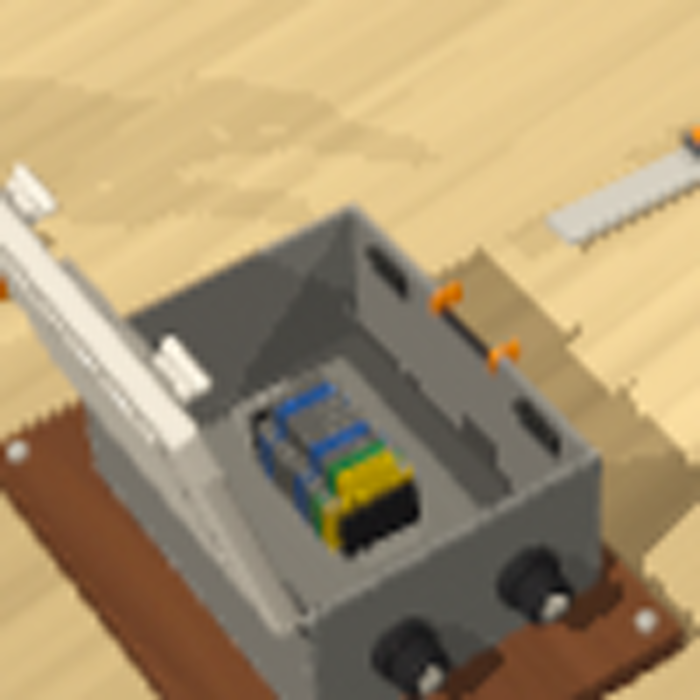

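View pics/t27.png

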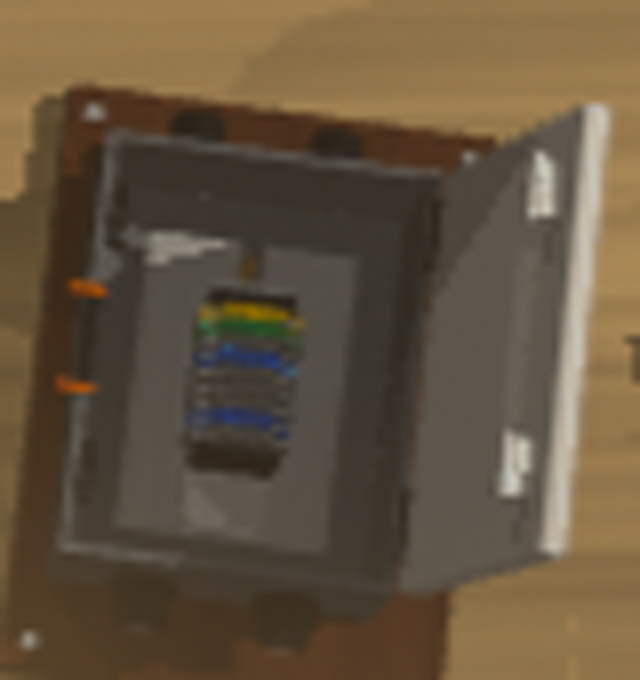

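View pics/t28.png

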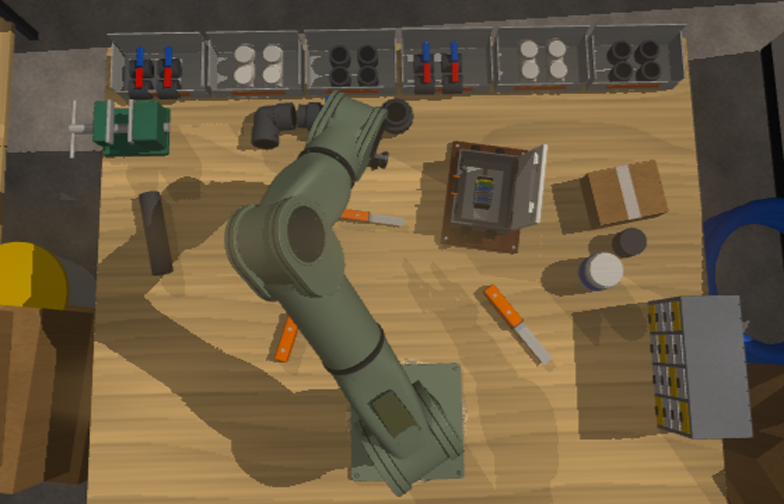

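Run:
```python
from fit import *
A=lambda *v:np.array(v,float)
t=np.load('t9.npy'); s=np.load('s9.npy')
E=[(A(-43,65,3),A(-6,65,3)),(A(6,65,3),A(43,65,3)),(A(-45,64,3),A(-45,-64,3)),(A(45,64,3),A(45,-64,3)),(A(-45,-65,3),A(45,-65,3))]
edgepts.__defaults__=(3,25,5)
for z in (32,34,36,38):
    p=fit({"top":t},[540.4,-197.6,-1.7235,z],{"top":E},ws=(3,2.5,2,1.5,1.5))
p=fit({"top":t},[540.4,-197.6,-1.7235,34],{"top":E},ws=(3,2.5,2,1.5,1.5))
draw(t,"top",p,E,(325,170,370,225),12,"pics/t29.png")
# blocks: top faces z 46 (x±13, y±29) in both cams
B=rect(-13,13,-29,29,46); B2=[(A(-21,-29,34),A(-21,29,34)),(A(21,-29,34),A(21,29,34))]
for c,i in (("top",t),("scene",s)): fit({c:i},[540.4,-197.6,-1.7235,34],{c:[B[0],B[2]]+B2},ws=(2.5,2,1.5))
c=t[177:190,340:353]; print((c[...,0]-c[...,2]).round(0).astype(int)[2:11])
nt=proj('top',T(p,[[0,54,0],[0,54,7]])); print(nt)
```

```text
['top'] [ 541.5708 -199.12     -1.7276   32.    ] n [123] med|r| 0.173
['top'] [ 541.1478 -198.876    -1.7272   34.    ] n [123] med|r| 0.167
['top'] [ 540.7224 -198.6173   -1.7275   36.    ] n [123] med|r| 0.164
['top'] [ 540.3212 -198.3784   -1.7272   38.    ] n [123] med|r| 0.172
['top'] [ 541.1478 -198.876    -1.7272   34.    ] n [123] med|r| 0.167
['top'] [ 540.3124 -196.7223   -1.7323   34.    ] n [83] med|r| 0.315
['scene'] [ 542.9541 -199.9505   -1.7782   34.    ] n [65] med|r| 0.203
[[13 12 13 13 12 13 12 12 13 13 13 13 12]
 [16 15 15 13 13 12 13 13 12 13 12 13 12]
 [13 13 13 13 14 13 14 13 13 13 12 12 12]
 [13 13 13 13 14 23 40 18 13 13 13 13 13]
 [13 13 14 13 19 42 51 19 13 14 14 14 13]
 [14 13 13 14 19 41 32 15 12 13 14 14 13]
 [13 14 14 14 13 22 15 13 13 13 13 13 14]
 [13 14 15 15 13 13 13 13 13 13 13 13 13]
 [15 18 20 33 31 25 24 22 21 20 16 14 13]]
[[345.81104688 183.33302989]
 [346.04886406 182.88959034]]
```

View pics/t29.png

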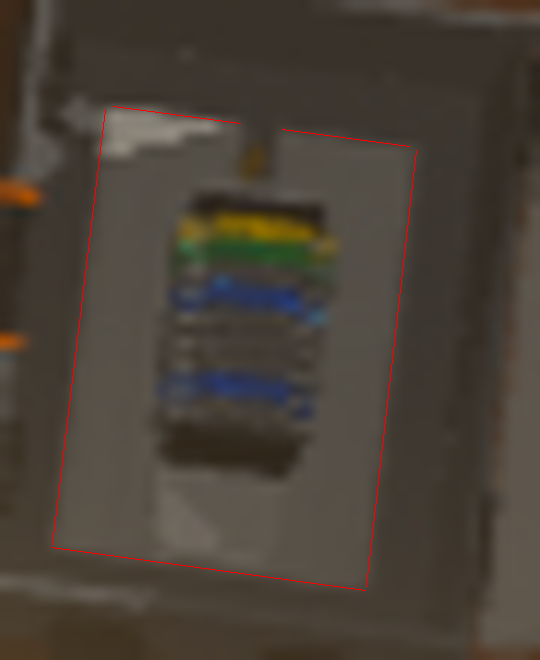

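Run:
```python
from fit import *
s=np.load('s9.npy'); crop(s,(120,130,420,340),2.6,'pics/s30.png')
s0=np.load('s0.npy')
# bystander shift check
for n in ("union","valve","elbow","carton","cement_tin","coupling","pipe_offcut"):
    print(n,[(np.round(b['rect'],0).tolist(),round(b['score'],2)) for b in boxes_of('scene',n)[:1]])
for r in ((320,250,355,288),(345,200,405,262),(85,250,180,385),(342,140,400,170)):
    x0,y0,x1,y1=r; print(r,np.abs(s[y0:y1,x0:x1]-s0[y0:y1,x0:x1]).mean().round(2))
h=rect(-65,23,-12,12,24)
p=fit({"scene":s},[493,105,-1.725],{"scene":h},ws=(3,2.5,2,1.5))
```

```text
union [([321.0, 255.0, 348.0, 284.0], 0.78)]
valve [([340.0, 226.0, 392.0, 261.0], 0.66)]
elbow [([376.0, 202.0, 404.0, 234.0], 0.76)]
carton [([84.0, 298.0, 178.0, 392.0], 0.9)]
cement_tin [([100.0, 261.0, 138.0, 303.0], 0.85)]
coupling [([94.0, 301.0, 121.0, 332.0], 0.74)]
pipe_offcut [([344.0, 140.0, 398.0, 164.0], 0.56)]
(320, 250, 355, 288) 4.69
(345, 200, 405, 262) 6.85
(85, 250, 180, 385) 6.22
(342, 140, 400, 170) 27.31
['scene'] [495.8377 103.1104  -1.7285] n [99] med|r| 0.199
```

View pics/s30.png

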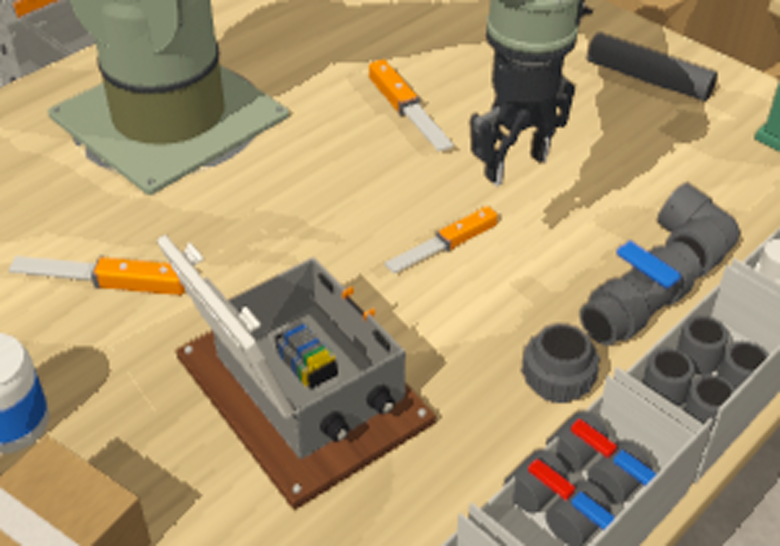

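```bash
python3 -c "
from bench import *
print(job_done()); print(state()['time_s'])"
```

```text
the job is handed in; nothing more can be done
None
the job is handed in; nothing more can be done
```

I handed the job in at about 48 s of the 70 s allowed. The tool gives no verdict, so this rests on my own checks.

**What I did:**
- I took the smallest pry knife and touched its blade lightly on the cover's top to find its height. The blade then went into the slot with no measurable force.
- Lifting straight up made the knife slip in the grip at about 6 N. I pressed the handle down over the sill instead, and the catch let go with the wrist reading under about 13 N.
- I swung the cover back with the blade tip, laid the knife on the bench near its old place, and set the plate over the pin onto the bosses and let go.

**Last checks:**
- **Cover:** it stands open at about 1.8 rad, worked out from where the blade tip stopped; the pictures show it past upright.
- **Knife:** it looks flat on the bench in the scene picture. I did not measure its tilt.
- **Plate:** in the top picture the pin is inside the notch, about 1 mm off, and the plate is square to the box within about 0.01 rad.
- **Bystanders:** all seven were found again and I saw no shift. The picture around the pipe offcut differed clearly from the start, which I put down to the arm's shadow.
- **Gripper:** it hangs clear and touches nothing.

**Disagreements and gaps:**
- The two cameras differed by about 2 mm on the box position and 1–2 mm on the plate. I steered by the pin as seen from above.
- Setting the plate down, the front boss on the -y side touched first (about 35 N, reading roughly 1.5 mm high), so the plate was slightly tilted in the grip. I backed off and released so it could settle; I did not measure afterwards that it lies level.

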